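Make up a lamp-turning kit from the tipping hardware carousel

ROBOT

A 6-joint arm with a two-finger parallel gripper is mounted at the origin on the work surface. World frame = base frame: x ahead of the robot, y to its left, z up, the work surface at z = 0. Lengths are in m, angles in rad, forces in N, time in s.
With the tool pointing down it reaches from about 0.375 to 0.975 m from the base axis. Payload 3.8 kg.
Tool frame: the origin (TCP) lies at the very end of the fingers, on their centre line; the grasp point (between the pads) lies 19 mm behind it; z points along the fingers, y is the line along which they close (so a half turn about z gives the same grasp; the last joint's range is limited). The gripper opens to 85 mm and grips with 20 to 120 N. Pads are 22 mm wide; open, the fingers measure 114 mm over their backs; the gripper's body (76 mm by 85 mm) begins 54 mm behind the grasp point. The pads swing forward as they close: fully open they stand 13 mm farther back than shut.
Start: joints at [-1.202, 0.264, 1.604, -0, 1.274, -0.037], TCP at [0.266, -0.62, 0.211] pointing down, gripper open.
Joint ranges: [-2.63, 2.63], [-0.94, 2.18], [0.31, 2.57], [-1.31, 4.45], [0, 2.66], [-2.55, 2.55]. Speed limits (rad/s): [2.57, 2.57, 3.14, 3.14, 3.14, 3.14].

INTERFACE

Orientations are given as a rotation vector (axis times angle).
In Python, from workcell import read_state, read_camera, calibration, finish_job gives the robot as it stands.
- The arm moves only by the tool step_arm, never from a script. Its argument "commands" is a list of rows, each an object of numbers: "fingers": the gripper's target within -1 to 1 (shut at 1, half-way at 0, fully open at -1); "dx", "dy", "dz": the shift along the tool's x, y, z in m; "roll": the turn about the tool's z in degrees. In form: [{"fingers": .., "dx": .., "dy": .., "dz": .., "roll": ..}, ...]. A call has 1 to 8 rows; each row is the pose to reach, as a shift and turn from the pose commanded when the call began, along the tool's axes at that moment; what a row does not reach only later rows make up. A row lasts 1/8 s, in which the tool goes at most 62.5 mm and 10.7 degrees, less where a joint would pass 70% of its speed; a pose out of reach is approached as far as the arm can. A call with a gripper value outside its range is refused whole. The fingers move at their own pace and stop on an object; "squeeze" is the grip in N (left out, the last holds). Time passes only in rows, so rows that repeat a pose let the fingers close. It gives the time, the measured TCP pose, the force, the opening and the grip force at its end, in the units of the state.
- read_state(): the state, without advancing time (a new reading comes with each control period).
- read_camera(name): name is "side" or "top"; returns (picture, depth): 420x560x3 uint8, blue, green, red; 420x560 float32, m along the optical axis (not along the pixel's ray), 0 where there is no reading.
- calibration(name): a dict with "intrinsics" (3x3 intrinsics, pixels), "world_to_cam" (4x4, takes a point from world to camera coordinates). Camera axes: x right, y up, looking along -z (the intrinsics and any distortion apply to the point x, -y, -z); pixel columns grow to the right and rows downward; lengths in m; the calibration is good to about 2 mm. A picture is of the moment at which its call begins. calibration takes no time and is no camera call.
- finish_job(): hands the job in; it is judged then, once.
The state is a dict: "time": time; "q": joint angles; "joint_vel": joint speeds; "joint_torque": joint torques, N m; "tool_pos": TCP position; "tcp_rot": TCP orientation; "wrist_force": force on the tool from outside, world axes, zero at the start; "torque": the same for the moment, N m; "width": opening from 0.0 (shut) to 1.0 (fully open); "grip_force": force on a finger pad.
Only numpy, scipy, OpenCV 4.12 (cv2) and the standard library are available. Lean on these libraries where they do the work, as an engineer would, in place of code of your own. Each camera call takes 0.05 s, during which the arm holds its last target. There are 200 camera calls.

TASK

Make up the lamp-turning kit: put every walnut blank that lies on the bench into the open kit drawer, and dispense every brass lamp holder into it from the carousel, one after another, by turning its compartment to the spout while the carousel is level and then tipping the carousel until the holder slides down into the drawer; do not pick the holders out of the carousel. Leave the holders of other finishes in the carousel and the maple blank and the other things on the bench where they are. Finish with the carousel back level and the drawer pushed fully shut.

Things in the scene. Friction and masses are not known exactly. Their poses are not given: they have to be found in the camera images.
- walnut_1: Dark walnut turning blank, a square stick 140 long (x) by 32 by 32 mm, 0.07 to 0.14 kg, lying flat on the bench; origin in the centre of its underside. Two or three walnut blanks are there (an absent one reads None); each goes into the drawer.
- walnut_2: Dark walnut turning blank, a square stick 140 long (x) by 32 by 32 mm, 0.07 to 0.14 kg, lying flat on the bench; origin in the centre of its underside. Two or three walnut blanks are there (an absent one reads None); each goes into the drawer.
- walnut_3: Dark walnut turning blank, a square stick 140 long (x) by 32 by 32 mm, 0.07 to 0.14 kg, lying flat on the bench; origin in the centre of its underside. Two or three walnut blanks are there (an absent one reads None); each goes into the drawer.
- maple: Pale maple turning blank, a square stick 140 long (x) by 32 by 32 mm, 0.07 to 0.14 kg, lying flat on the bench; origin in the centre of its underside. Not part of the kit: it stays where it is.
- brass_1: Brass lamp holder (bulb socket) standing mouth down in one compartment of the carousel: round, 42 mm across, 58 mm high, 0.06 kg; origin in the centre of its mouth, z along it to the narrow end. It may fall over or lie down on the way. Two or three brass ones are there (an absent one reads None); each goes into the drawer.
- brass_2: Brass lamp holder (bulb socket) standing mouth down in one compartment of the carousel: round, 42 mm across, 58 mm high, 0.06 kg; origin in the centre of its mouth, z along it to the narrow end. It may fall over or lie down on the way. Two or three brass ones are there (an absent one reads None); each goes into the drawer.
- brass_3: Brass lamp holder (bulb socket) standing mouth down in one compartment of the carousel: round, 42 mm across, 58 mm high, 0.06 kg; origin in the centre of its mouth, z along it to the narrow end. It may fall over or lie down on the way. Two or three brass ones are there (an absent one reads None); each goes into the drawer.
- black_1: Black lamp holder (bulb socket) standing mouth down in one compartment of the carousel: round, 42 mm across, 58 mm high, 0.06 kg; origin in the centre of its mouth, z along it to the narrow end. It may fall over or lie down on the way. It stays in the carousel.
- white_1: White lamp holder (bulb socket) standing mouth down in one compartment of the carousel: round, 42 mm across, 58 mm high, 0.06 kg; origin in the centre of its mouth, z along it to the narrow end. It may fall over or lie down on the way. It stays in the carousel.
- stand: Fixed steel stand of the tipping carousel; origin on the bench below the centre of the level round pan (250 mm across); -y axis along the spout to the drawer, +y to the tipping bar. An aluminium fence, 42 mm above the rotor's floor, rings the rotor, open only at the spout: a 100 mm wide gap and trough on the -y side. Tipped, only the compartment centred there empties (slides from about 0.25 rad).
- rotor (a joint): Turn of the white six-compartment rotor in the pan (rad, no stops), + anticlockwise from above. At 0 the compartments' centres lie at 30, 90, 150, 210, 270 (the spout), 330 degrees from the stand's +x axis, the vanes between them (40 mm high) at 0, 60, ..; all turn with it. Floor 160 mm above the bench, radius 115 mm. Stays where left (friction 0.12 N m). 0.1 rad off at the spout does no harm.
- peg_top (a point): Centre of the top of the red upright turning peg, 16 mm in diameter, on the rotor's vane that lies at 180 degrees at joint 0, 85 mm from the rotor's axis; its top is 260 mm above the bench, 60 mm above the vane and 42 mm above the standing holders. Take it from above and lead it round the circle; it is round and can turn within a grip.
- cradle (a joint): Tip of the carousel (rad): 0 level (its rest), 0.6 fully tipped (stop). It pivots about a level axis along the stand's x axis, at y = -60 mm and z = 135 mm in the stand's frame. Lift the yellow bar to tip it (about 5 N, damped). Let go, it sinks back level by itself within about 2 s.
- tip_bar (a point): Middle of the yellow round tipping bar, 14 mm in diameter, 104 mm long along the stand's x axis, at y = +165 mm, z = 225 mm in the stand's frame when level. As the pan tips to 0.6 rad it swings up to about z = 335 mm and 90 mm towards the spout. It can turn within a grip; free all round but for an arm at each end. The fence is 31 mm from it.
- kit_drawer0 (a joint): Opening of the one drawer of the fixed grey drawer unit (m): 0 shut, 0.198 fully open; starts 0.18 to 0.195 open. The unit is 280 deep, 360 wide, 110 mm high; the drawer opens to its -x side. Shut it by pushing its blue front (83 mm high, top edge 98 mm above the bench) or its bar towards +x of the unit, with about 2 to 5 N.
- kit_drawer0_handle (a point): Middle of the drawer's steel bar handle, 120 mm long along y, 35 mm out from the blue front, 72 mm above the bench.
- drawer_mid (a point): Centre of the drawer's inner floor, 22 mm above the bench; moves with the drawer, axes as the unit's. Inside 235 (x) by 318 (y) mm, side walls 66 mm high; what lies in it must stay under 74 mm above the floor to pass under the unit's top. A 60 mm high divider along x (y = 26 to 34 mm) parts a wide bay on the -y side from a narrow one, 125 mm wide, on the +y side below the spout.
- holder_bay (a point): Floor of the narrow bay, middle of the uncovered part: the spout drops the holders about here.
- blank_bay (a point): Floor of the wide bay (185 mm wide in y), middle of the part that is uncovered when the drawer is open (about 180 mm long in x): room for three blanks side by side along x.
- bowl: Bystander: turned bowl, 150 mm across. Leave alone.
- glue: Bystander: white glue bottle, 54 mm across, 150 mm high. Leave alone.
- sander: Bystander: cork sanding block 110 by 60 by 28 mm. Leave alone.
- tape: Bystander: yellow tape measure 70 by 35 by 62 mm. Leave alone.
- wax: Bystander: tin of wax, 84 mm across, 40 mm high. Leave alone.
There are look-alikes about, which are no part of the job. What is shaped like the walnut_3 but green is not meant. Leave any turquoise look-alike of the brass_1 alone.

How it is judged:
On the way, in this order (a step that is already met when the one before it is completed fails the run):
1. With the carousel level, a compartment with a brass holder is turned to the spout (value of joint cradle below 0.06 rad and ((x of brass_1 in the frame of stand between -0.045 and 0.045 m and y of brass_1 in the frame of stand between -0.125 and -0.03 m and height (world z) of brass_1 above 0.13 m) or (x of brass_2 in the frame of stand between -0.045 and 0.045 m and y of brass_2 in the frame of stand between -0.125 and -0.03 m and height (world z) of brass_2 above 0.13 m) or (x of brass_3 in the frame of stand between -0.045 and 0.045 m and y of brass_3 in the frame of stand between -0.125 and -0.03 m and height (world z) of brass_3 above 0.13 m))), for 0.2 s.
2. The carousel is tipped and every brass holder has gone down into the drawer (value of joint cradle above 0.15 rad and x of brass_1 in the frame of drawer_mid between -0.125 and 0.125 m and y of brass_1 in the frame of drawer_mid between -0.165 and 0.165 m and z of brass_1 in the frame of drawer_mid between -0.01 and 0.08 m and x of brass_2 in the frame of drawer_mid between -0.125 and 0.125 m and y of brass_2 in the frame of drawer_mid between -0.165 and 0.165 m and z of brass_2 in the frame of drawer_mid between -0.01 and 0.08 m and x of brass_3 in the frame of drawer_mid between -0.125 and 0.125 m and y of brass_3 in the frame of drawer_mid between -0.165 and 0.165 m and z of brass_3 in the frame of drawer_mid between -0.01 and 0.08 m), for 0.1 s.
At the end, for the whole second after the job is handed in: Every walnut blank and every brass holder present lies at rest inside the drawer, the drawer is shut to within 8 mm, the carousel is level to within 0.05 rad, and the black and white holders are still in the carousel (x of walnut_1 in the frame of drawer_mid between -0.125 and 0.125 m and y of walnut_1 in the frame of drawer_mid between -0.165 and 0.165 m and z of walnut_1 in the frame of drawer_mid between -0.01 and 0.08 m and x of walnut_2 in the frame of drawer_mid between -0.125 and 0.125 m and y of walnut_2 in the frame of drawer_mid between -0.165 and 0.165 m and z of walnut_2 in the frame of drawer_mid between -0.01 and 0.08 m and x of walnut_3 in the frame of drawer_mid between -0.125 and 0.125 m and y of walnut_3 in the frame of drawer_mid between -0.165 and 0.165 m and z of walnut_3 in the frame of drawer_mid between -0.01 and 0.08 m and x of brass_1 in the frame of drawer_mid between -0.125 and 0.125 m and y of brass_1 in the frame of drawer_mid between -0.165 and 0.165 m and z of brass_1 in the frame of drawer_mid between -0.01 and 0.08 m and x of brass_2 in the frame of drawer_mid between -0.125 and 0.125 m and y of brass_2 in the frame of drawer_mid between -0.165 and 0.165 m and z of brass_2 in the frame of drawer_mid between -0.01 and 0.08 m and x of brass_3 in the frame of drawer_mid between -0.125 and 0.125 m and y of brass_3 in the frame of drawer_mid between -0.165 and 0.165 m and z of brass_3 in the frame of drawer_mid between -0.01 and 0.08 m and value of joint kit_drawer0 below 0.008 m and value of joint cradle below 0.05 rad and z of each of black_1, white_1 in the frame of stand above 0.13 m and horizontal distance between each of black_1, white_1 and stand below 0.125 m and linear speed of each of walnut_1, walnut_2, walnut_3, brass_1, brass_2, brass_3 below 0.03 m/s); the robot touches nothing.
It fails at once if A holder of another finish falls out of the carousel (height (world z) of any of black_1, white_1 below 0.11 m).
It fails at once if The gripper picks a brass holder up out of its compartment ((contact force between the fingers and brass_1 above 1 N and height (world z) of brass_1 above 0.2 m) or (contact force between the fingers and brass_2 above 1 N and height (world z) of brass_2 above 0.2 m) or (contact force between the fingers and brass_3 above 1 N and height (world z) of brass_3 above 0.2 m)).
It fails at once if The maple blank or another bystander is moved more than 50 mm (distance of any of maple, bowl, glue, sander, tape, wax from where it was at the start of the episode above 0.05 m).
Of walnut_1, walnut_2, walnut_3 only 2 to 3 are there at a start; the rules pass over those that are not, and their reading is None.
Of brass_1, brass_2, brass_3 only 2 to 3 are there at a start; the rules pass over those that are not, and their reading is None.
At some moment in a run one of walnut_1, walnut_2, walnut_3 may be knocked a few centimetres aside while the robot is not near it.
Once in a run the grip may slacken for a moment while it holds something.
It also fails if it takes over 210 s, if anything falls off the work surface, if the arm or the gripper's body presses on something with over 40 N, if the wrist force passes 120 N, or if a joint passes its speed limit or range.

## Working session

There is one attempt and no reset: what is moved stays moved. The work goes in short steps, Python scripts to look and compute and a tool call to move; the robot and the scene stay as the last step left them, time stands still between calls to the robot, and variables do not carry over. Pictures are saved under pics/ and viewed, at most 14 in all, crops included, and the job is handed in when it is done.

Besides the shell and the picture viewer there is one more tool, called after "Request:" as name(argument=value, ...), one argument or row to a line, values as JSON. step_arm: Moves the arm, as the interface text tells. Its arguments: {"type":"object","properties":{"commands":{"type":"array","items":{"type":"object","properties":{"fingers":{"type":"number"},"dx":{"type":"number"},"dy":{"type":"number"},"dz":{"type":"number"},"roll":{"type":"number"}}}},"squeeze":{"type":"number"}},"required":["commands"]}

```bash
mkdir -p pics; ls
cat > h.py <<'E'
import numpy as np, cv2
from workcell import read_state, read_camera, calibration, finish_job
def proj(name,p):
    c=calibration(name);K=np.array(c["intrinsics"]);T=np.array(c["world_to_cam"])
    q=(T@np.append(p,1))[:3];q=np.array([q[0],-q[1],-q[2]]);u=K@q;return u[:2]/u[2]
def unproj(name,u,v,d):
    c=calibration(name);K=np.array(c["intrinsics"]);T=np.array(c["world_to_cam"])
    r=np.linalg.inv(K)@np.array([u,v,1.])*d
    return (np.linalg.inv(T)@np.array([r[0],-r[1],-r[2],1]))[:3]
def cloud(name,depth):
    c=calibration(name);K=np.array(c["intrinsics"]);T=np.linalg.inv(np.array(c["world_to_cam"]))
    v,u=np.mgrid[0:depth.shape[0],0:depth.shape[1]]
    r=np.stack([u,v,np.ones_like(u)],-1)@np.linalg.inv(K).T*depth[...,None]
    r=r*[1,-1,-1];return r@T[:3,:3].T+T[:3,3]
def ray(name,u,v,z):
    a=unproj(name,u,v,.1);b=unproj(name,u,v,1.);return a+(b-a)*(z-a[2])/(b[2]-a[2])
E
python3 - <<'E'
from h import *
s=read_state();print(s)
for n in("top","side"):
    im,d=read_camera(n);cv2.imwrite(f"pics/{n}0.png",im);np.save(f"pics/{n}0.npy",d);np.save(f"pics/{n}0i.npy",im)
    c=calibration(n);print(n,c.keys(),np.linalg.inv(c["world_to_cam"]).round(3).tolist(),np.array(c["intrinsics"]).round(1).tolist(),d.min(),d.max())
E
```

```text
pics
{'time': 0.0, 'q': array([-1.20187762e+00,  2.64780352e-01,  1.60540430e+00, -3.46293335e-07,
        1.27369704e+00, -3.69056532e-02]), 'joint_vel': array([ 0.00079652,  0.00053105,  0.00074579,  0.00079851, -0.00120484,
        0.00110273]), 'joint_torque': array([-5.84124737e-04, -5.15119207e+01, -3.67315149e+01, -7.74624951e-07,
        1.30514754e-02,  6.84190326e-06]), 'tool_pos': array([ 0.26618278, -0.61943743,  0.20972739]), 'tcp_rot': array([-3.07492801e+00, -6.32647177e-01,  5.94243780e-04]), 'wrist_force': array([-0.44542223,  0.6780249 , -1.15533108]), 'torque': array([0.00049311, 0.00999152, 0.02297156]), 'grip_force': 0.0, 'width': 0.9990518772527758}
top dict_keys(['intrinsics', 'world_to_cam']) [[0.024, 0.988, -0.156, 0.386], [-0.999, 0.02, -0.029, -0.073], [-0.026, 0.156, 0.987, 1.36], [0.0, 0.0, 0.0, 1.0]] [[390.0, 0.0, 279.1], [0.0, 390.0, 209.9], [0.0, 0.0, 1.0]] 0.0 1.9466257
side dict_keys(['intrinsics', 'world_to_cam']) [[-0.996, 0.045, -0.08, 0.449], [-0.092, -0.525, 0.846, 1.156], [-0.004, 0.85, 0.527, 0.898], [0.0, 0.0, 0.0, 1.0]] [[500.3, 0.0, 276.8], [0.0, 500.3, 208.5], [0.0, 0.0, 1.0]] 0.0 3.4374192
```

View pics/top0.png

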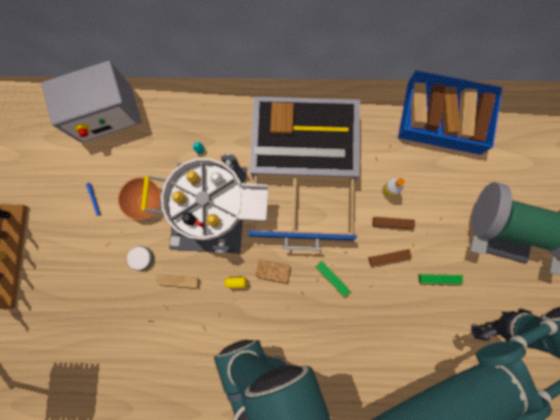

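View pics/side0.png

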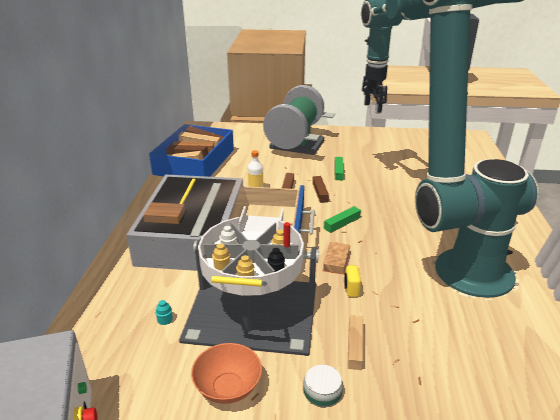

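The top view shows two walnut blanks at about (393,223) and (390,257). The carousel is centred near (203,198), with brass holders at (192,177), (180,198) and (214,220), white at (216,180) and black at (190,219). The drawer front is at (300,237). The side view agrees: two walnuts and three brass holders.

Run:
```python
from h import *
im=np.load("pics/top0i.npy");d=np.load("pics/top0.npy");P=cloud("top",d)
cv2.imwrite("pics/crop0.png",cv2.resize(im[140:290,110:380],None,fx=2.9,fy=2.9,interpolation=cv2.INTER_CUBIC))
hsv=cv2.cvtColor(im,cv2.COLOR_BGR2HSV)
H,S,V=[hsv[...,i].astype(int) for i in range(3)]
def show(name,m,box):
    mm=np.zeros(m.shape,np.uint8);x0,y0,x1,y1=box;mm[y0:y1,x0:x1]=m[y0:y1,x0:x1]
    n,l,st,c=cv2.connectedComponentsWithStats(mm)
    for i in range(1,n):
        if st[i,4]<12: continue
        p=P[(l==i)&(d>0)];z=np.median(p[:,2]);r=cv2.minAreaRect(np.argwhere(l==i)[:,::-1].astype(np.float32))
        print(name,st[i].tolist(),c[i].round(1),"med",np.median(p,0).round(4),"mean",p.mean(0).round(4),"zq",np.percentile(p[:,2],[5,95]).round(3),"rect",np.round(r[1],1),round(r[2],1))
        bx=cv2.boxPoints(r);print("   corners",[ray("top",*b,.032)[:2].round(3).tolist() for b in bx] if name=="walnut" else "")
show("walnut",(H<14)&(S>110)&(V<120),(360,205,430,275))
show("yellow",(H>22)&(H<34)&(S>180)&(V>150),(130,170,165,220))
show("red",((H<6)|(H>174))&(S>170)&(V>90),(175,200,240,240))
show("brass",(H>15)&(H<27)&(S>120)&(V>90),(165,165,240,235))
show("blue",(H>98)&(H<125)&(S>120),(240,220,365,255))
show("green",(H>45)&(H<75)&(S>120),(300,250,480,310))
# carousel rim
q=P[(d>0)&(P[...,2]>.19)&(P[...,2]<.22)]
q=P[150:250,150:255][(d[150:250,150:255]>0)&(P[150:250,150:255,2]>.193)&(P[150:250,150:255,2]<.212)];print("rim n",len(q))
A=np.c_[2*q[:,:2],np.ones(len(q))]
for _ in range(10):
    s=np.linalg.lstsq(A,(q[:,:2]**2).sum(1),rcond=None)[0];R=np.sqrt(s[2]+s[0]**2+s[1]**2)
    r=np.hypot(*(q[:,:2]-s[:2]).T);k=abs(r-R)<.02;k&=r>.1;q=q[k];A=A[k]
print("center",s[:2],R)
print(proj("top",[.4,-.1,0]))
```

```text
walnut [373, 218, 41, 12, 329] [393.4 223.2] med [ 0.5575 -0.4258  0.0319] mean [ 0.5575 -0.4254  0.0298] zq [0.012 0.036] rect [40.4  9. ] 4.1
   corners [[0.544, -0.354], [0.575, -0.356], [0.568, -0.493], [0.537, -0.49]]
walnut [369, 251, 41, 15, 323] [389.6 258. ] med [ 0.4389 -0.4102  0.0322] mean [ 0.4392 -0.4097  0.0307] zq [0.013 0.036] rect [ 8.8 40.2] 78.7
   corners [[0.438, -0.34], [0.468, -0.472], [0.439, -0.477], [0.409, -0.345]]
yellow [141, 176, 8, 34, 153] [144.8 192.5] med [0.6129 0.3609 0.2304] mean [0.6136 0.3721 0.2039] zq [0.008 0.234] rect [ 4.6 33.4] 6.3
   corners 
red [195, 221, 9, 5, 23] [198.5 223.1] med [0.5169 0.1902 0.2573] mean [0.5186 0.1929 0.2419] zq [0.176 0.262] rect [8.9 2.7] 26.6
   corners 
brass [187, 172, 13, 12, 118] [192.8 177.4] med [0.6631 0.2263 0.2066] mean [0.6634 0.227  0.2047] zq [0.183 0.22 ] rect [14.1  9.2] 45.0
   corners 
brass [173, 192, 13, 12, 121] [179.1 197.4] med [0.5999 0.2644 0.2049] mean [0.6004 0.2656 0.2034] zq [0.179 0.219] rect [11. 12.] 90.0
   corners 
brass [206, 215, 14, 12, 126] [212.6 220.2] med [0.5322 0.1584 0.2071] mean [0.5329 0.1598 0.2035] zq [0.176 0.219] rect [11. 13.] 90.0
   corners 
blue [249, 231, 106, 9, 426] [299.7 235.3] med [ 0.5029 -0.1027  0.096 ] mean [ 0.5035 -0.1044  0.0909] zq [0.06  0.102] rect [105.2   4.5] 2.7
   corners 
green [317, 262, 33, 34, 348] [332.9 278.7] med [ 0.3653 -0.2201  0.0323] mean [ 0.3659 -0.2198  0.032 ] zq [0.027 0.036] rect [41.7  8.5] 45.0
   corners 
green [419, 275, 44, 9, 385] [440.8 279. ] med [ 0.374 -0.577  0.032] mean [ 0.374  -0.577   0.0304] zq [0.014 0.036] rect [ 8. 43.] 90.0
   corners 
rim n 1344
center [0.6058702  0.21177961] 0.10557038456619151
[297.03448063 267.65946131]
```

View pics/crop0.png

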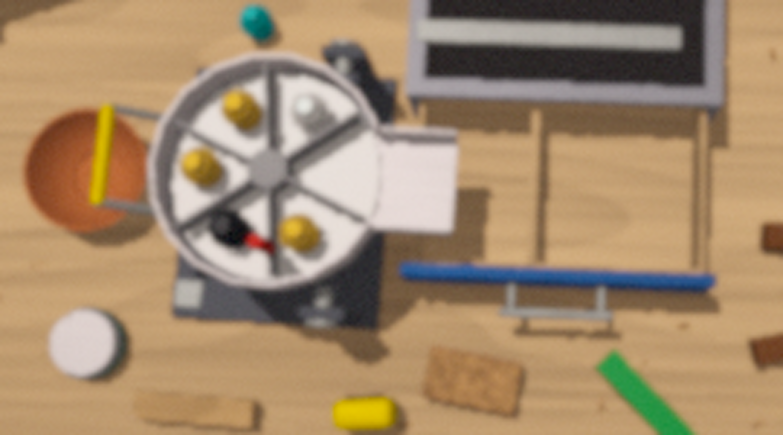

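The crop shows the empty compartment already facing the spout, with the red peg on the lower vane. Going anticlockwise, the brass holders sit one, three and four compartments (+60°, +180°, +240°) from the spout. Next I'll measure the frames exactly.

```bash
cat >> h.py <<'E'
def circ(q,R=None,n=15):
    for _ in range(n):
        A=np.c_[2*q[:,:2],np.ones(len(q))]
        s=np.linalg.lstsq(A,(q[:,:2]**2).sum(1),rcond=None)[0];r0=np.sqrt(s[2]+s[0]**2+s[1]**2)
        q=q[abs(np.hypot(*(q[:,:2]-s[:2]).T)-r0)<.008]
    return s[:2],r0,len(q)
def line(p):
    c=p.mean(0);v=np.linalg.svd(p-c)[2][0];t=(p-c)@v
    return c[:2],np.degrees(np.arctan2(v[1],v[0])),c+v*(t.min()+t.max())/2,t.max()-t.min()
E
python3 - <<'E'
from h import *
im=np.load("pics/top0i.npy");d=np.load("pics/top0.npy");P=cloud("top",d)
hsv=cv2.cvtColor(im,cv2.COLOR_BGR2HSV);H,S,V=[hsv[...,i].astype(int) for i in range(3)]
yb=(H>22)&(H<34)&(S>150)&(V>120)&(P[...,2]>.21);yb[:, :135]=0;yb[:,165:]=0
print("bar",line(P[yb]))
z=P[...,2];m=(d>0)&(z>.192)&(z<.212);m[:145]=0;m[255:]=0;m[:,:150]=0;m[:,245:]=0
q=P[m];c0=np.array([.61,.21]);r=np.hypot(*(q[:,:2]-c0).T);q=q[(r>.105)&(r<.14)];print("fence",circ(q))
b=(H>98)&(H<125)&(S>120)&(z>.085);b[:220]=0;b[255:]=0;b[:,:240]=0;b[:,365:]=0
print("front",line(P[b]))
rd=((H<6)|(H>174))&(S>150)&(z>.245)&(z<.27);rd[:200]=0;rd[240:]=0;rd[:,:175]=0;rd[:,240:]=0
print("peg",P[rd].mean(0),P[rd].min(0),P[rd].max(0),rd.sum())
# drawer unit top plane
u=(d>0)&(abs(z-.11)<.006);u[:90]=0;u[180:]=0;u[:,:245]=0;u[:,365:]=0
r=cv2.minAreaRect(P[u][:,:2].astype(np.float32));print("unit",r)
dv=(d>0)&(abs(z-.082)<.008);dv[:180]=0;dv[229:]=0;dv[:,:285]=0;dv[:,310:]=0
print("divider",line(P[dv]))
# side view checks
im=np.load("pics/side0i.npy");d=np.load("pics/side0.npy");P=cloud("side",d);z=P[...,2]
hsv=cv2.cvtColor(im,cv2.COLOR_BGR2HSV);H,S,V=[hsv[...,i].astype(int) for i in range(3)]
yb=(H>22)&(H<34)&(S>150)&(V>120)&(z>.21)&(z<.245);yb[:270]=0;yb[300:]=0;yb[:,:200]=0;yb[:,270:]=0
print("bar side",line(P[yb]))
rd=((H<6)|(H>174))&(S>150)&(z>.245);rd[:210]=0;rd[260:]=0;rd[:,:270]=0;rd[:,300:]=0
print("peg side",P[rd].mean(0),P[rd].min(0),P[rd].max(0),rd.sum())
m=(d>0)&(z>.192)&(z<.212);m[:210]=0;m[300:]=0;m[:,:190]=0;m[:,320:]=0
q=P[m];r=np.hypot(*(q[:,:2]-c0).T);q=q[(r>.105)&(r<.14)];print("fence side",circ(q))
E
```

```text
bar (array([0.60666719, 0.35753984]), np.float64(-118.86176582092159), array([0.49049817, 0.14676771, 0.78824902]), np.float64(1.2425949454744707))
fence (array([0.60325715, 0.19630846]), np.float64(0.12141965503179934), 395)
front (array([ 0.50407678, -0.10282209]), np.float64(-91.09291512319183), array([ 0.50393695, -0.11015165,  0.10079964]), np.float64(0.34070094146967256))
peg [0.51705857 0.18996588 0.2578702 ] [0.51221026 0.18331304 0.2473035 ] [0.52225072 0.19623791 0.26206331] 19
unit ((0.8385096192359924, -0.1185556948184967), (0.3599410355091095, 0.26754680275917053), 89.04560089111328)
divider (array([ 0.60629712, -0.08448156]), np.float64(179.13352930450634), array([ 0.60905386, -0.08452326,  0.08220685]), np.float64(0.16275978659430976))
bar side (array([0.60765132, 0.36887055]), np.float64(177.7369313101183), array([0.60782483, 0.3688637 , 0.22732781]), np.float64(0.10151251909571916))
peg side [0.51695459 0.19799436 0.25485768] [0.51114159 0.1852884  0.24599052] [0.52314    0.2069868  0.26046623] 42
fence side (array([0.60250869, 0.20165043]), np.float64(0.12135869537865061), 708)
```

Request:
step_arm(
  commands=[
    {"fingers":-0.5,"dx":0.05,"dy":-0.03,"dz":-0.04,"roll":10},
    {"fingers":-0.5,"dx":0.552,"dy":-0.646,"dz":-0.14,"roll":23.3},
    {"fingers":-0.5,"dx":0.552,"dy":-0.646,"dz":-0.14,"roll":23.3},
    {"fingers":-0.5,"dx":0.552,"dy":-0.646,"dz":-0.14,"roll":23.3},
    {"fingers":-0.5,"dx":0.552,"dy":-0.646,"dz":-0.14,"roll":23.3},
    {"fingers":-0.5,"dx":0.552,"dy":-0.646,"dz":-0.14,"roll":23.3},
    {"fingers":-0.5,"dx":0.552,"dy":-0.646,"dz":-0.14,"roll":23.3},
    {"fingers":-0.5,"dx":0.552,"dy":-0.646,"dz":-0.14,"roll":23.3},
  ],
  squeeze=20,
)

```text
time: 1.1
tool_pos: [0.4167, -0.1596, 0.3031]
tcp_rot: [-3.141, 0.002, -0.0]
wrist_force: [0.9, 0.5, 0.6]
width: 0.748
grip_force: 0.0
```

Request:
step_arm(
  commands=[
    {"fingers":-0.5,"dx":0.101,"dy":-0.353,"dz":-0.03},
    {"fingers":-0.5,"dx":0.101,"dy":-0.353,"dz":-0.03},
    {"fingers":-0.5,"dx":0.101,"dy":-0.353,"dz":-0.03},
    {"fingers":-0.5,"dx":0.101,"dy":-0.353,"dz":-0.03},
    {"fingers":-0.5,"dx":0.101,"dy":-0.353,"dz":-0.03},
    {"fingers":-0.5,"dx":0.101,"dy":-0.353,"dz":-0.03},
    {"fingers":-0.5,"dx":0.101,"dy":-0.353,"dz":-0.03},
    {"fingers":-0.5,"dx":0.101,"dy":-0.353,"dz":-0.03},
  ],
)

```text
invalid input
```

Request:
step_arm(
  commands=[
    {"fingers":-0.5,"dx":0.101,"dy":-0.353,"dz":-0.03,"roll":0},
    {"fingers":-0.5,"dx":0.101,"dy":-0.353,"dz":-0.03,"roll":0},
    {"fingers":-0.5,"dx":0.101,"dy":-0.353,"dz":-0.03,"roll":0},
    {"fingers":-0.5,"dx":0.101,"dy":-0.353,"dz":-0.03,"roll":0},
    {"fingers":-0.5,"dx":0.101,"dy":-0.353,"dz":-0.03,"roll":0},
    {"fingers":-0.5,"dx":0.101,"dy":-0.353,"dz":-0.03,"roll":0},
    {"fingers":-0.5,"dx":0.101,"dy":-0.353,"dz":-0.03,"roll":0},
    {"fingers":-0.5,"dx":0.101,"dy":-0.353,"dz":-0.03,"roll":0},
  ],
  squeeze=20,
)

```text
time: 2.1
tool_pos: [0.5177, 0.1911, 0.3323]
tcp_rot: [3.14, -0.0, -0.002]
wrist_force: [-0.4, -1.0, 0.2]
width: 0.748
grip_force: 0.0
```

Request:
step_arm(
  commands=[
    {"fingers":-0.3,"dx":0,"dy":-0.002,"dz":0.05,"roll":0},
    {"fingers":-0.3,"dx":0,"dy":-0.002,"dz":0.1,"roll":0},
    {"fingers":-0.3,"dx":0,"dy":-0.002,"dz":0.102,"roll":0},
    {"fingers":1,"dx":0,"dy":-0.002,"dz":0.102,"roll":0},
    {"fingers":1,"dx":0,"dy":-0.002,"dz":0.102,"roll":0},
    {"fingers":1,"dx":0,"dy":-0.002,"dz":0.102,"roll":0},
    {"fingers":1,"dx":0,"dy":-0.002,"dz":0.102,"roll":0},
    {"fingers":1,"dx":0,"dy":-0.002,"dz":0.102,"roll":0},
  ],
  squeeze=20,
)

```text
time: 3.1
tool_pos: [0.5199, 0.1936, 0.2343]
tcp_rot: [-3.141, 0.001, -0.008]
wrist_force: [-1.0, -2.5, 6.4]
width: 0.167
grip_force: 19.6
```

Request:
step_arm(
  commands=[
    {"fingers":1,"dx":0.003,"dy":0.016,"dz":-0.004,"roll":0},
    {"fingers":1,"dx":0.009,"dy":0.031,"dz":-0.004,"roll":0},
    {"fingers":1,"dx":0.017,"dy":0.045,"dz":-0.004,"roll":0},
    {"fingers":1,"dx":0.028,"dy":0.057,"dz":-0.004,"roll":0},
    {"fingers":1,"dx":0.04,"dy":0.067,"dz":-0.004,"roll":0},
    {"fingers":1,"dx":0.04,"dy":0.067,"dz":-0.004,"roll":0},
  ],
  squeeze=20,
)

```text
time: 3.85
tool_pos: [0.5598, 0.1249, 0.2349]
tcp_rot: [3.14, -0.004, 0.002]
wrist_force: [1.2, 0.3, -4.0]
width: 0.166
grip_force: 19.9
```

Run:
```python
from h import *
im,d=read_camera("side");cv2.imwrite("pics/s1.png",cv2.resize(im[170:330,150:370],None,fx=3,fy=3,interpolation=cv2.INTER_CUBIC))
```

```text
(no output)
```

View pics/s1.png

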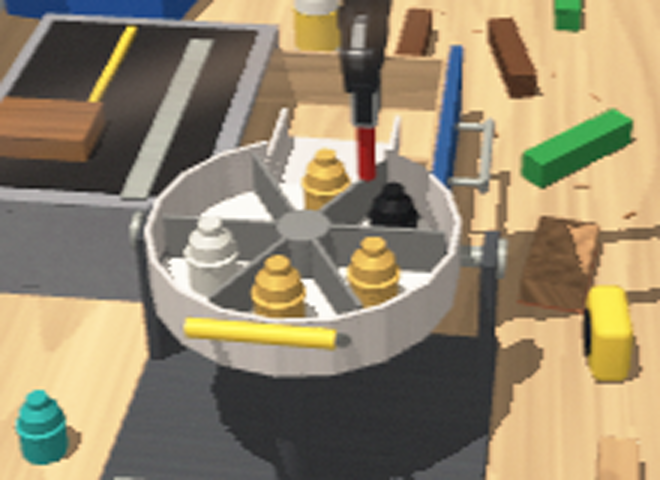

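The crop shows a brass holder centred at the spout, with the peg still held beside it. I'll let go of the peg and move to the bar.

Request:
step_arm(
  commands=[
    {"fingers":-0.2,"dx":0,"dy":0,"dz":0,"roll":0},
    {"fingers":-0.2,"dx":0,"dy":0,"dz":0,"roll":0},
    {"fingers":-0.2,"dx":0,"dy":0,"dz":-0.06,"roll":0},
    {"fingers":0,"dx":0.01,"dy":-0.05,"dz":-0.09,"roll":0},
    {"fingers":0,"dx":0.051,"dy":-0.238,"dz":-0.09,"roll":0},
    {"fingers":0,"dx":0.051,"dy":-0.238,"dz":-0.09,"roll":0},
    {"fingers":0,"dx":0.051,"dy":-0.238,"dz":-0.09,"roll":0},
    {"fingers":0,"dx":0.051,"dy":-0.238,"dz":-0.09,"roll":0},
  ],
  squeeze=20,
)

```text
time: 4.9
tool_pos: [0.6088, 0.3688, 0.3242]
tcp_rot: [-3.141, -0.006, 0.001]
wrist_force: [0.3, -1.2, -1.4]
width: 0.501
grip_force: 0.0
```

Request:
step_arm(
  commands=[
    {"fingers":0,"dx":0,"dy":0,"dz":0.06,"roll":0},
    {"fingers":0,"dx":0,"dy":0,"dz":0.11,"roll":0},
    {"fingers":0,"dx":0,"dy":0,"dz":0.113,"roll":0},
    {"fingers":0,"dx":0,"dy":0,"dz":0.113,"roll":0},
    {"fingers":1,"dx":0,"dy":0,"dz":0.113,"roll":0},
    {"fingers":1,"dx":0,"dy":0,"dz":0.113,"roll":0},
    {"fingers":1,"dx":0,"dy":0,"dz":0.113,"roll":0},
    {"fingers":1,"dx":0,"dy":0,"dz":0.113,"roll":0},
  ],
  squeeze=30,
)

```text
time: 5.9
tool_pos: [0.6094, 0.3643, 0.2126]
tcp_rot: [-3.141, 0.001, -0.001]
wrist_force: [0.0, -0.4, 0.7]
width: -0.0
grip_force: 0.0
```

Run:
```python
from h import *
im,d=read_camera("side");P=cloud("side",d);z=P[...,2]
cv2.imwrite("pics/s2.png",cv2.resize(im[130:330,130:370],None,fx=3,fy=3,interpolation=cv2.INTER_CUBIC))
hsv=cv2.cvtColor(im,cv2.COLOR_BGR2HSV);H,S,V=[hsv[...,i].astype(int) for i in range(3)]
yb=(H>22)&(H<34)&(S>150)&(V>120)&(z>.19)&(z<.25);yb[:270]=0;yb[300:]=0;yb[:,:200]=0;yb[:,270:]=0
print(line(P[yb]),P[yb].min(0),P[yb].max(0))
```

```text
(array([0.60594663, 0.36945364]), np.float64(177.8134943754628), array([0.60830778, 0.36936349, 0.2270699 ]), np.float64(0.10207162216930321)) [0.55705634 0.35855108 0.22031034] [0.65928219 0.37539549 0.23346733]
```

View pics/s2.png

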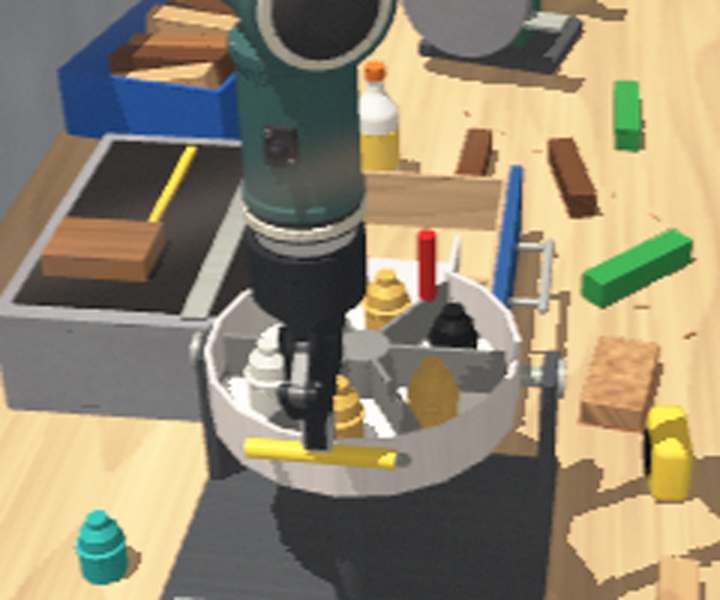

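Run:
```python
from h import *
s=read_state();print(s["tool_pos"],s["width"],s["q"].round(3),s["wrist_force"])
p=s["tool_pos"]
for dz in (0,.019,.05): 
    u=proj("side",p+[0,0,dz]);print(dz,u,(u-[130,130])*3)
im,d=read_camera("side");P=cloud("side",d)
for (cx,cy) in [(318,380),(318,400),(318,420),(318,436),(318,444),(318,455),(280,450),(360,458)]:
    v,u=130+cy//3,130+cx//3;print(cx,cy,P[v,u].round(4),im[v,u])
t,d2=read_camera("top");Q=cloud("top",d2);m=(Q[...,2]>.2)&(Q[...,2]<.25)
hsv=cv2.cvtColor(t,cv2.COLOR_BGR2HSV);m&=(hsv[...,0]>22)&(hsv[...,0]<34)&(hsv[...,1]>150);m[:, :135]=0;m[:,165:]=0;m[:170]=0;m[220:]=0
print(Q[m].mean(0) if m.any() else "none",m.sum(),t[170:220,135:165].shape)
```

```text
[0.60932035 0.36431023 0.21230226] -0.001048302530094534 [ 0.504  0.329  1.519 -0.     1.294  2.075] [-0.27006582  0.63151874  0.24377422]
0 [236.29702941 284.85404697] [318.89108824 464.56214092]
0.019 [235.86943395 277.78131995] [317.60830185 443.34395984]
0.05 [235.15369812 265.94255033] [315.46109435 407.827651  ]
318 380 [0.6034 0.3793 0.2993] [35 33 32]
318 400 [0.5979 0.4109 0.3069] [33 33 31]
318 420 [0.6056 0.3768 0.2621] [37 35 35]
318 436 [0.6056 0.3797 0.2515] [38 37 35]
318 444 [0.6062 0.3786 0.2428] [38 37 36]
318 455 [0.6081 0.3708 0.2282] [ 54 153 182]
280 450 [0.6354 0.37   0.2282] [ 86 237 252]
360 458 [0.5793 0.3694 0.2266] [ 55 154 183]
[0.60719322 0.36104338 0.2313607 ] 61 (50, 30, 3)
```

The crop shows the fingers shut just above the yellow bar, at about crop (318,447), so the grip was too high. I'll open and go about 14 mm lower.

Request:
step_arm(
  commands=[
    {"fingers":0.15,"dx":0,"dy":0,"dz":-0.03,"roll":0},
    {"fingers":0.15,"dx":0,"dy":0,"dz":-0.03,"roll":0},
    {"fingers":0.15,"dx":0,"dy":0,"dz":-0.03,"roll":0},
    {"fingers":0.15,"dx":0,"dy":0,"dz":0.014,"roll":0},
    {"fingers":0.15,"dx":0,"dy":0,"dz":0.014,"roll":0},
    {"fingers":1,"dx":0,"dy":0,"dz":0.014,"roll":0},
    {"fingers":1,"dx":0,"dy":0,"dz":0.014,"roll":0},
    {"fingers":1,"dx":0,"dy":0,"dz":0.014,"roll":0},
  ],
  squeeze=30,
)

```text
time: 7.05
tool_pos: [0.6093, 0.3631, 0.1984]
tcp_rot: [3.14, -0.003, -0.001]
wrist_force: [-0.6, -6.1, -3.1]
width: 0.153
grip_force: 29.6
```

Request:
step_arm(
  commands=[
    {"fingers":1,"dx":0,"dy":0.005,"dz":-0.011,"roll":0},
    {"fingers":1,"dx":0,"dy":0.01,"dz":-0.022,"roll":0},
    {"fingers":1,"dx":0,"dy":0.016,"dz":-0.0325,"roll":0},
    {"fingers":1,"dx":-0.001,"dy":0.0225,"dz":-0.043,"roll":0},
    {"fingers":1,"dx":-0.001,"dy":0.0295,"dz":-0.053,"roll":0},
    {"fingers":1,"dx":-0.001,"dy":0.0365,"dz":-0.0625,"roll":0},
    {"fingers":1,"dx":-0.001,"dy":0.0445,"dz":-0.0715,"roll":0},
    {"fingers":1,"dx":-0.002,"dy":0.053,"dz":-0.0805,"roll":0},
  ],
  squeeze=30,
)

```text
time: 8.05
tool_pos: [0.6074, 0.3119, 0.28]
tcp_rot: [-3.139, 0.001, -0.002]
wrist_force: [-0.1, 1.7, -6.1]
width: 0.15
grip_force: 29.2
```

Request:
step_arm(
  commands=[
    {"fingers":1,"dx":0,"dy":0.009,"dz":-0.008,"roll":0},
    {"fingers":1,"dx":0,"dy":0.018,"dz":-0.016,"roll":0},
    {"fingers":1,"dx":0,"dy":0.018,"dz":-0.016,"roll":0},
    {"fingers":1,"dx":0,"dy":0.018,"dz":-0.016,"roll":0},
    {"fingers":1,"dx":0,"dy":0.018,"dz":-0.016,"roll":0},
  ],
  squeeze=30,
)

```text
time: 8.68
tool_pos: [0.6068, 0.2941, 0.2971]
tcp_rot: [-3.139, 0.001, -0.001]
wrist_force: [-3.7, 3.3, -0.3]
width: 0.148
grip_force: 29.7
```

Run:
```python
from h import *
im,d=read_camera("side");im2,_=read_camera("top")
a=cv2.resize(im[130:330,130:370],(400,333));b=cv2.resize(im2[150:270,160:380],(400,218));o=np.zeros((560,400,3),np.uint8);o[:333]=a;o[340:558]=b
cv2.imwrite("pics/s3.png",o)
```

```text
(no output)
```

View pics/s3.png

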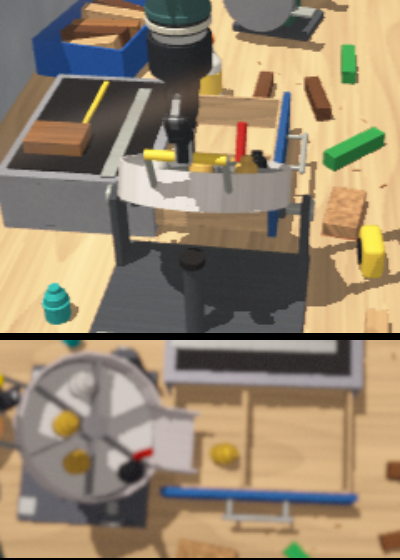

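The picture shows the first brass holder lying in the narrow bay, at about (223,453). The others are still in the tipped carousel. I'll lead it back level.

Request:
step_arm(
  commands=[
    {"fingers":1,"dx":0,"dy":-0.018,"dz":0.016,"roll":0},
    {"fingers":1,"dx":0,"dy":-0.0345,"dz":0.034,"roll":0},
    {"fingers":1,"dx":0.001,"dy":-0.0485,"dz":0.0535,"roll":0},
    {"fingers":1,"dx":0.001,"dy":-0.061,"dz":0.0745,"roll":0},
    {"fingers":1,"dx":0.002,"dy":-0.071,"dz":0.0965,"roll":0},
    {"fingers":1,"dx":0.002,"dy":-0.071,"dz":0.0965,"roll":0},
    {"fingers":0.15,"dx":0.002,"dy":-0.071,"dz":0.0965,"roll":0},
    {"fingers":0.15,"dx":0.002,"dy":-0.071,"dz":0.0965,"roll":0},
  ],
  squeeze=20,
)

```text
time: 9.78
tool_pos: [0.6088, 0.3642, 0.1968]
tcp_rot: [3.141, -0.001, -0.003]
wrist_force: [0.1, -0.4, -0.2]
width: 0.427
grip_force: 0.0
```

Request:
step_arm(
  commands=[
    {"fingers":0.15,"dx":0,"dy":0,"dz":-0.06,"roll":0},
    {"fingers":0,"dx":0,"dy":0,"dz":-0.12,"roll":0},
    {"fingers":-0.2,"dx":-0.05,"dy":0.238,"dz":-0.13,"roll":0},
    {"fingers":-0.2,"dx":-0.05,"dy":0.238,"dz":-0.13,"roll":0},
    {"fingers":-0.2,"dx":-0.05,"dy":0.238,"dz":-0.13,"roll":0},
    {"fingers":-0.2,"dx":-0.05,"dy":0.238,"dz":-0.13,"roll":0},
    {"fingers":-0.2,"dx":-0.05,"dy":0.238,"dz":-0.13,"roll":0},
    {"fingers":-0.2,"dx":-0.05,"dy":0.238,"dz":-0.13,"roll":0},
  ],
  squeeze=20,
)

```text
time: 10.78
tool_pos: [0.5591, 0.1265, 0.328]
tcp_rot: [-3.141, 0.002, -0.0]
wrist_force: [-0.5, 0.8, -0.7]
width: 0.601
grip_force: 0.0
```

Request:
step_arm(
  commands=[
    {"fingers":-0.2,"dx":0,"dy":0,"dz":0.05,"roll":0},
    {"fingers":-0.2,"dx":0,"dy":0,"dz":0.096,"roll":0},
    {"fingers":-0.2,"dx":0,"dy":0,"dz":0.096,"roll":0},
    {"fingers":1,"dx":0,"dy":0,"dz":0.096,"roll":0},
    {"fingers":1,"dx":0,"dy":0,"dz":0.096,"roll":0},
    {"fingers":1,"dx":0,"dy":0,"dz":0.096,"roll":0},
    {"fingers":1,"dx":0,"dy":0,"dz":0.096,"roll":0},
    {"fingers":1,"dx":0,"dy":0,"dz":0.096,"roll":0},
  ],
  squeeze=20,
)

```text
time: 11.78
tool_pos: [0.5603, 0.1257, 0.235]
tcp_rot: [3.141, -0.002, 0.006]
wrist_force: [-1.7, -3.5, 5.2]
width: 0.163
grip_force: 19.7
```

Request:
step_arm(
  commands=[
    {"fingers":1,"dx":0.015,"dy":0.007,"dz":-0.004,"roll":0},
    {"fingers":1,"dx":0.032,"dy":0.011,"dz":-0.004,"roll":0},
    {"fingers":1,"dx":0.05,"dy":0.012,"dz":-0.004,"roll":0},
    {"fingers":1,"dx":0.0675,"dy":0.009,"dz":-0.004,"roll":0},
    {"fingers":1,"dx":0.084,"dy":0.002,"dz":-0.004,"roll":0},
    {"fingers":1,"dx":0.0985,"dy":-0.008,"dz":-0.004,"roll":0},
    {"fingers":1,"dx":0.111,"dy":-0.0205,"dz":-0.004,"roll":0},
    {"fingers":1,"dx":0.1205,"dy":-0.0355,"dz":-0.004,"roll":0},
  ],
  squeeze=20,
)

```text
time: 12.78
tool_pos: [0.6885, 0.1554, 0.236]
tcp_rot: [3.132, -0.005, 0.024]
wrist_force: [18.0, -14.2, -10.5]
width: 0.123
grip_force: 21.3
```

Run:
```python
from h import *
im,d=read_camera("side");im2,_=read_camera("top")
a=cv2.resize(im[150:320,170:340],(580,580),interpolation=cv2.INTER_CUBIC)
cv2.imwrite("pics/s4.png",a);print(read_state()["q"].round(3),read_state()["wrist_force"],read_state()["tool_pos"])
```

```text
[ 0.194  0.301  1.511 -0.009  1.312  1.77 ] [ 22.70778054  -9.95884103 -13.15551865] [0.69039634 0.15796165 0.23615258]
```

View pics/s4.png

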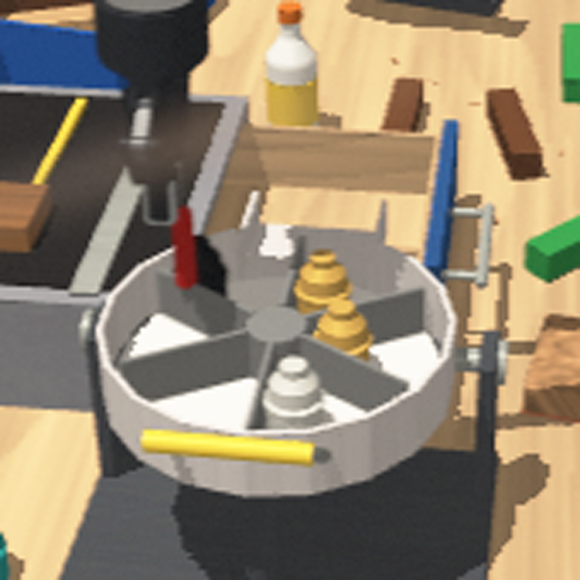

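The crop shows the peg at (183,250) slipped to the edge of the pads. The rotor has stopped short of the target, with a brass holder beside the spout. I'll let go, measure the peg again and grip it deeper and harder.

Request:
step_arm(
  commands=[
    {"fingers":-0.2,"dx":0.008,"dy":0,"dz":-0.004,"roll":0},
    {"fingers":-0.2,"dx":0.008,"dy":0,"dz":-0.004,"roll":0},
    {"fingers":-0.2,"dx":0.02,"dy":0.0,"dz":-0.06,"roll":0},
    {"fingers":-0.2,"dx":0.04,"dy":0.06,"dz":-0.12,"roll":0},
    {"fingers":-0.2,"dx":0.04,"dy":0.1,"dz":-0.12,"roll":0},
    {"fingers":-0.2,"dx":0.04,"dy":0.1,"dz":-0.12,"roll":0},
  ],
  squeeze=60,
)

```text
time: 13.62
tool_pos: [0.7214, 0.0583, 0.3603]
tcp_rot: [3.141, -0.008, 0.011]
wrist_force: [0.1, -0.3, 0.6]
width: 0.599
grip_force: 0.0
```

```bash
cat > peg.py <<'E'
from h import *
C=np.array([.603,.199])
for n,off in(("side",-.004),("top",.0035)):
    im,d=read_camera(n);P=cloud(n,d);z=P[...,2]
    hsv=cv2.cvtColor(im,cv2.COLOR_BGR2HSV);H,S,V=[hsv[...,i].astype(int) for i in range(3)]
    near=np.hypot(P[...,0]-C[0],P[...,1]-C[1])<.13
    rd=((H<6)|(H>174))&(S>150)&(z>.24)&(z<.27)&near
    if rd.sum()<3: print(n,"none");continue
    p=P[rd].mean(0)+[0,off,0];e=p[:2]-C;print(n,rd.sum(),p.round(4),"r",np.hypot(*e).round(4),"ang",np.degrees(np.arctan2(e[1],e[0])).round(1)%360)
    b=(H>15)&(H<27)&(S>120)&(V>90)&(z>.17)&(z<.225)&near
    k,l,st,c=cv2.connectedComponentsWithStats(b.astype(np.uint8))
    for i in range(1,k):
        if st[i,4]>25:
            p=P[l==i].mean(0)+[0,off,0];e=p[:2]-C;print("  brass",p.round(3),np.hypot(*e).round(3),np.degrees(np.arctan2(e[1],e[0])).round(1)%360)
s=read_state();print(s["tool_pos"],s["width"])
E
python3 peg.py
```

```text
side 57 [0.6764 0.1599 0.2524] r 0.0831 ang 332.0
  brass [0.568 0.172 0.202] 0.044 217.7
top none
[0.71982489 0.06173179 0.35695796] 0.5990408256297074
```

Request:
step_arm(
  commands=[
    {"fingers":-0.2,"dx":-0.041,"dy":-0.097,"dz":0.02,"roll":0},
    {"fingers":-0.2,"dx":-0.041,"dy":-0.097,"dz":0.02,"roll":0},
    {"fingers":-0.2,"dx":-0.041,"dy":-0.097,"dz":0.075,"roll":0},
    {"fingers":-0.2,"dx":-0.041,"dy":-0.097,"dz":0.129,"roll":0},
    {"fingers":-0.2,"dx":-0.041,"dy":-0.097,"dz":0.129,"roll":0},
    {"fingers":1,"dx":-0.041,"dy":-0.097,"dz":0.129,"roll":0},
    {"fingers":1,"dx":-0.041,"dy":-0.097,"dz":0.129,"roll":0},
    {"fingers":1,"dx":-0.041,"dy":-0.097,"dz":0.129,"roll":0},
  ],
  squeeze=40,
)

```text
time: 14.72
tool_pos: [0.6809, 0.159, 0.2312]
tcp_rot: [-3.14, 0.002, -0.01]
wrist_force: [1.0, 0.8, 4.3]
width: 0.159
grip_force: 39.1
```

Request:
step_arm(
  commands=[
    {"fingers":1,"dx":0.004,"dy":-0.01,"dz":-0.003,"roll":0},
    {"fingers":1,"dx":0.006,"dy":-0.018,"dz":-0.003,"roll":0},
    {"fingers":1,"dx":0.008,"dy":-0.028,"dz":-0.003,"roll":0},
    {"fingers":1,"dx":0.009,"dy":-0.037,"dz":-0.003,"roll":0},
    {"fingers":1,"dx":0.009,"dy":-0.037,"dz":-0.003,"roll":0},
  ],
  squeeze=40,
)

```text
time: 15.35
tool_pos: [0.6931, 0.1946, 0.2313]
tcp_rot: [3.14, -0.001, 0.018]
wrist_force: [13.2, -3.1, -4.3]
width: 0.158
grip_force: 39.9
```

Request:
step_arm(
  commands=[
    {"fingers":-0.2,"dx":0,"dy":0,"dz":0,"roll":0},
    {"fingers":-0.2,"dx":0,"dy":0,"dz":0,"roll":0},
    {"fingers":-0.2,"dx":0,"dy":0,"dz":-0.06,"roll":0},
    {"fingers":0,"dx":-0.02,"dy":-0.05,"dz":-0.1,"roll":0},
    {"fingers":0,"dx":-0.079,"dy":-0.167,"dz":-0.1,"roll":0},
    {"fingers":0,"dx":-0.079,"dy":-0.167,"dz":-0.1,"roll":0},
    {"fingers":0.15,"dx":-0.079,"dy":-0.167,"dz":-0.1,"roll":0},
    {"fingers":0.15,"dx":-0.079,"dy":-0.167,"dz":-0.1,"roll":0},
  ],
  squeeze=30,
)

```text
time: 16.35
tool_pos: [0.6081, 0.3634, 0.3301]
tcp_rot: [3.141, 0.002, -0.0]
wrist_force: [0.1, 0.2, 0.3]
width: 0.427
grip_force: 0.0
```

```bash
python3 peg.py
```

```text
side 60 [0.6868 0.1966 0.2522] r 0.0838 ang 358.4
  brass [0.607 0.142 0.199] 0.057 273.7
  brass [0.561 0.181 0.204] 0.046 203.1
top 16 [0.686  0.1955 0.2591] r 0.0831 ang 357.6
  brass [0.608 0.134 0.205] 0.066 274.2
  brass [0.56  0.177 0.204] 0.049 207.2
[0.60922853 0.36164824 0.32997208] 0.42519562836812036
```

Request:
step_arm(
  commands=[
    {"fingers":0.15,"dx":0,"dy":-0.002,"dz":0.06,"roll":0},
    {"fingers":0.15,"dx":0,"dy":-0.002,"dz":0.12,"roll":0},
    {"fingers":0.15,"dx":0,"dy":-0.002,"dz":0.132,"roll":0},
    {"fingers":0.15,"dx":0,"dy":-0.002,"dz":0.132,"roll":0},
    {"fingers":1,"dx":0,"dy":-0.002,"dz":0.132,"roll":0},
    {"fingers":1,"dx":0,"dy":-0.002,"dz":0.132,"roll":0},
    {"fingers":1,"dx":0,"dy":-0.002,"dz":0.132,"roll":0},
  ],
  squeeze=30,
)

```text
time: 17.32
tool_pos: [0.6111, 0.3631, 0.2023]
tcp_rot: [3.14, -0.003, 0.008]
wrist_force: [1.1, -6.4, 2.5]
width: 0.148
grip_force: 29.3
```

Request:
step_arm(
  commands=[
    {"fingers":1,"dx":0,"dy":0.005,"dz":-0.011,"roll":0},
    {"fingers":1,"dx":0,"dy":0.01,"dz":-0.022,"roll":0},
    {"fingers":1,"dx":0,"dy":0.016,"dz":-0.0325,"roll":0},
    {"fingers":1,"dx":-0.001,"dy":0.0225,"dz":-0.043,"roll":0},
    {"fingers":1,"dx":-0.001,"dy":0.0295,"dz":-0.053,"roll":0},
    {"fingers":1,"dx":-0.001,"dy":0.0365,"dz":-0.0625,"roll":0},
    {"fingers":1,"dx":-0.001,"dy":0.0445,"dz":-0.0715,"roll":0},
    {"fingers":1,"dx":-0.002,"dy":0.053,"dz":-0.0805,"roll":0},
  ],
  squeeze=30,
)

```text
time: 18.32
tool_pos: [0.6091, 0.3135, 0.2818]
tcp_rot: [-3.137, 0.001, -0.011]
wrist_force: [7.3, 3.3, -3.3]
width: 0.147
grip_force: 29.3
```

Request:
step_arm(
  commands=[
    {"fingers":1,"dx":0,"dy":0.009,"dz":-0.008,"roll":0},
    {"fingers":1,"dx":0,"dy":0.018,"dz":-0.016,"roll":0},
    {"fingers":1,"dx":0,"dy":0.018,"dz":-0.016,"roll":0},
    {"fingers":1,"dx":0,"dy":0.018,"dz":-0.016,"roll":0},
    {"fingers":1,"dx":0,"dy":0.018,"dz":-0.016,"roll":0},
  ],
  squeeze=30,
)

```text
time: 18.95
tool_pos: [0.6085, 0.2967, 0.2984]
tcp_rot: [-3.135, 0.0, -0.011]
wrist_force: [3.9, 6.3, 4.4]
width: 0.142
grip_force: 30.1
```

```bash
cat > brass.py <<'E'
from h import *
im,d=read_camera("top");P=cloud("top",d);z=P[...,2]
hsv=cv2.cvtColor(im,cv2.COLOR_BGR2HSV);H,S,V=[hsv[...,i].astype(int) for i in range(3)]
b=((H>15)&(H<27)&(S>170)&(V>70)&(z>.03)&(z<.35)).astype(np.uint8);b[:165]=0;b[245:]=0;b[:,:165]=0;b[:,365:]=0
k,l,st,c=cv2.connectedComponentsWithStats(b)
for i in range(1,k):
    if st[i,4]>15:print(st[i].tolist(),P[l==i].mean(0).round(3),"top",P[l==i][:,2].max().round(3))
E
python3 brass.py
```

```text
[278, 191, 13, 16, 125] [ 0.631 -0.052  0.058] top 0.068
[274, 207, 10, 11, 79] [ 0.582 -0.033  0.071] top 0.084
[223, 215, 13, 12, 104] [0.532 0.11  0.196] top 0.214
```

Request:
step_arm(
  commands=[
    {"fingers":1,"dx":0,"dy":-0.018,"dz":0.016,"roll":0},
    {"fingers":1,"dx":0,"dy":-0.0345,"dz":0.034,"roll":0},
    {"fingers":1,"dx":0.001,"dy":-0.0485,"dz":0.0535,"roll":0},
    {"fingers":1,"dx":0.001,"dy":-0.061,"dz":0.0745,"roll":0},
    {"fingers":1,"dx":0.002,"dy":-0.071,"dz":0.0965,"roll":0},
    {"fingers":1,"dx":0.002,"dy":-0.071,"dz":0.0965,"roll":0},
    {"fingers":0.15,"dx":0.002,"dy":-0.071,"dz":0.0965,"roll":0},
    {"fingers":0.15,"dx":0.002,"dy":-0.071,"dz":0.0965,"roll":0},
  ],
  squeeze=30,
)

```text
time: 20.0
tool_pos: [0.6078, 0.3649, 0.1977]
tcp_rot: [3.141, -0.0, -0.002]
wrist_force: [-0.6, -0.2, 0.6]
width: 0.426
grip_force: 0.0
```

Request:
step_arm(
  commands=[
    {"fingers":0.15,"dx":0,"dy":0,"dz":-0.06,"roll":0},
    {"fingers":0.1,"dx":0,"dy":0,"dz":-0.12,"roll":0},
    {"fingers":-0.2,"dx":0.076,"dy":0.167,"dz":-0.13,"roll":0},
    {"fingers":-0.2,"dx":0.076,"dy":0.167,"dz":-0.13,"roll":0},
    {"fingers":-0.2,"dx":0.076,"dy":0.167,"dz":-0.13,"roll":0},
    {"fingers":-0.2,"dx":0.076,"dy":0.167,"dz":-0.13,"roll":0},
    {"fingers":-0.2,"dx":0.076,"dy":0.167,"dz":-0.13,"roll":0},
  ],
  squeeze=40,
)

```text
time: 20.88
tool_pos: [0.684, 0.1979, 0.3264]
tcp_rot: [-3.141, 0.002, 0.005]
wrist_force: [-0.3, -0.0, -0.4]
width: 0.601
grip_force: 0.0
```

Request:
step_arm(
  commands=[
    {"fingers":-0.2,"dx":0.002,"dy":0,"dz":0.05,"roll":0},
    {"fingers":-0.2,"dx":0.002,"dy":0,"dz":0.099,"roll":0},
    {"fingers":-0.2,"dx":0.002,"dy":0,"dz":0.099,"roll":0},
    {"fingers":1,"dx":0.002,"dy":0,"dz":0.099,"roll":0},
    {"fingers":1,"dx":0.002,"dy":0,"dz":0.099,"roll":0},
    {"fingers":1,"dx":0.002,"dy":0,"dz":0.099,"roll":0},
    {"fingers":1,"dx":0.002,"dy":0,"dz":0.099,"roll":0},
  ],
  squeeze=40,
)

```text
time: 21.75
tool_pos: [0.6884, 0.1984, 0.2329]
tcp_rot: [-3.14, 0.001, -0.009]
wrist_force: [-0.1, 0.3, 6.0]
width: 0.159
grip_force: 39.2
```

Request:
step_arm(
  commands=[
    {"fingers":1,"dx":0.001,"dy":-0.009,"dz":-0.003,"roll":-5},
    {"fingers":1,"dx":0.001,"dy":-0.017,"dz":-0.003,"roll":-10},
    {"fingers":1,"dx":-0.004,"dy":-0.034,"dz":-0.003,"roll":-20},
    {"fingers":1,"dx":-0.0125,"dy":-0.0495,"dz":-0.003,"roll":-30},
    {"fingers":1,"dx":-0.024,"dy":-0.063,"dz":-0.003,"roll":-40},
    {"fingers":1,"dx":-0.038,"dy":-0.074,"dz":-0.003,"roll":-50},
    {"fingers":1,"dx":-0.038,"dy":-0.074,"dz":-0.003,"roll":-50},
  ],
  squeeze=40,
)

```text
time: 22.62
tool_pos: [0.6477, 0.2723, 0.2329]
tcp_rot: [-2.848, -1.325, 0.001]
wrist_force: [-2.5, 0.1, 1.1]
width: 0.153
grip_force: 39.8
```

Request:
step_arm(
  commands=[
    {"fingers":-0.2,"dx":0,"dy":0,"dz":0,"roll":0},
    {"fingers":-0.2,"dx":0,"dy":0,"dz":0,"roll":0},
    {"fingers":-0.2,"dx":0,"dy":0,"dz":-0.06,"roll":0},
    {"fingers":0,"dx":0,"dy":0,"dz":-0.1,"roll":10},
    {"fingers":0.15,"dx":0,"dy":0,"dz":-0.1,"roll":20},
    {"fingers":0.15,"dx":0,"dy":0,"dz":-0.1,"roll":30},
    {"fingers":0.15,"dx":0,"dy":0,"dz":-0.1,"roll":40},
    {"fingers":0.15,"dx":0,"dy":0,"dz":-0.1,"roll":50},
  ],
  squeeze=30,
)

```text
time: 23.62
tool_pos: [0.6494, 0.2714, 0.3322]
tcp_rot: [-3.141, 0.013, -0.001]
wrist_force: [0.3, -0.5, 0.1]
width: 0.427
grip_force: 0.0
```

Request:
step_arm(
  commands=[
    {"fingers":0.15,"dx":-0.039,"dy":-0.0925,"dz":0,"roll":0},
    {"fingers":0.15,"dx":-0.039,"dy":-0.0925,"dz":0,"roll":0},
    {"fingers":0.15,"dx":-0.039,"dy":-0.0925,"dz":0,"roll":0},
  ],
  squeeze=30,
)

```text
time: 24.0
tool_pos: [0.609, 0.3668, 0.332]
tcp_rot: [-3.141, -0.002, 0.0]
wrist_force: [0.4, -0.6, -0.7]
width: 0.422
grip_force: 0.0
```

```bash
python3 peg.py; python3 -c "
from h import *
print(read_state()['tcp_rot'])"
```

```text
side 59 [0.6454 0.2734 0.252 ] r 0.0856 ang 60.3
  brass [0.624 0.112 0.197] 0.089 283.5
top 22 [0.6445 0.2707 0.2585] r 0.0829 ang 59.9
  brass [0.626 0.104 0.205] 0.097 283.4
[0.61019253 0.36420568 0.33207667] 0.42559001621170606
[ 3.14111825e+00 -1.54090770e-03  8.72395472e-04]
```

Request:
step_arm(
  commands=[
    {"fingers":0.15,"dx":0,"dy":0,"dz":0.06,"roll":0},
    {"fingers":0.15,"dx":0,"dy":0,"dz":0.12,"roll":0},
    {"fingers":0.15,"dx":0,"dy":0,"dz":0.134,"roll":0},
    {"fingers":0.15,"dx":0,"dy":0,"dz":0.134,"roll":0},
    {"fingers":1,"dx":0,"dy":0,"dz":0.134,"roll":0},
    {"fingers":1,"dx":0,"dy":0,"dz":0.134,"roll":0},
    {"fingers":1,"dx":0,"dy":0,"dz":0.134,"roll":0},
  ],
  squeeze=30,
)

```text
time: 24.98
tool_pos: [0.6121, 0.363, 0.2023]
tcp_rot: [3.141, -0.003, 0.009]
wrist_force: [0.7, -5.5, 1.1]
width: 0.146
grip_force: 29.3
```

Request:
step_arm(
  commands=[
    {"fingers":1,"dx":0,"dy":0.005,"dz":-0.011,"roll":0},
    {"fingers":1,"dx":0,"dy":0.01,"dz":-0.022,"roll":0},
    {"fingers":1,"dx":0,"dy":0.016,"dz":-0.0325,"roll":0},
    {"fingers":1,"dx":-0.001,"dy":0.0225,"dz":-0.043,"roll":0},
    {"fingers":1,"dx":-0.001,"dy":0.0295,"dz":-0.053,"roll":0},
    {"fingers":1,"dx":-0.001,"dy":0.0365,"dz":-0.0625,"roll":0},
    {"fingers":1,"dx":-0.001,"dy":0.0445,"dz":-0.0715,"roll":0},
    {"fingers":1,"dx":-0.002,"dy":0.053,"dz":-0.0805,"roll":0},
  ],
  squeeze=30,
)

```text
time: 25.98
tool_pos: [0.6101, 0.3133, 0.2821]
tcp_rot: [-3.136, 0.001, -0.011]
wrist_force: [7.4, 5.3, -2.3]
width: 0.144
grip_force: 29.4
```

Request:
step_arm(
  commands=[
    {"fingers":1,"dx":0,"dy":0.009,"dz":-0.008,"roll":0},
    {"fingers":1,"dx":0,"dy":0.018,"dz":-0.016,"roll":0},
    {"fingers":1,"dx":0,"dy":0.018,"dz":-0.016,"roll":0},
    {"fingers":1,"dx":0,"dy":0.018,"dz":-0.016,"roll":0},
    {"fingers":1,"dx":0,"dy":0.018,"dz":-0.016,"roll":0},
    {"fingers":1,"dx":0,"dy":0.018,"dz":-0.016,"roll":0},
    {"fingers":1,"dx":0,"dy":0.018,"dz":-0.016,"roll":0},
  ],
  squeeze=30,
)

```text
time: 26.85
tool_pos: [0.6095, 0.2964, 0.2987]
tcp_rot: [-3.135, 0.0, -0.011]
wrist_force: [3.4, 6.5, 4.8]
width: 0.138
grip_force: 30.2
```

```bash
python3 brass.py
python3 - <<'E'
from h import *
im,d=read_camera("top");cv2.imwrite("pics/t5.png",cv2.resize(im[130:290,150:430],None,fx=2.6,fy=2.6,interpolation=cv2.INTER_CUBIC))
E
```

```text
[278, 191, 13, 16, 124] [ 0.631 -0.052  0.058] top 0.067
[268, 194, 8, 10, 58] [ 0.626 -0.008  0.063] top 0.077
[274, 207, 10, 11, 82] [ 0.583 -0.032  0.07 ] top 0.084
```

View pics/t5.png

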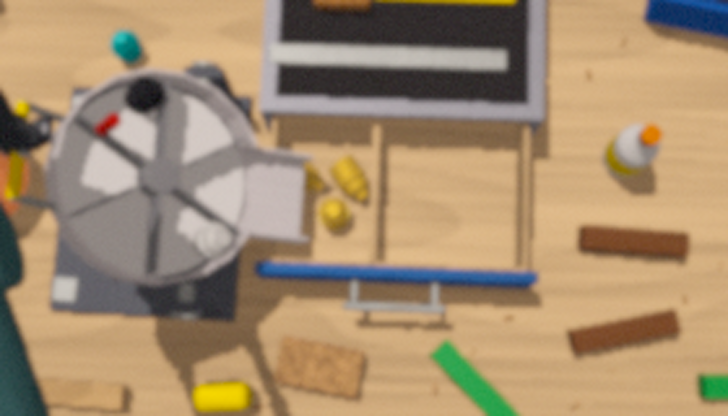

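The picture shows all three brass holders in the narrow bay, at about (312,178), (350,178) and (335,213). Black and white are still in the carousel. I'll lead it level and let go.

Request:
step_arm(
  commands=[
    {"fingers":1,"dx":0,"dy":-0.018,"dz":0.016,"roll":0},
    {"fingers":1,"dx":0,"dy":-0.0345,"dz":0.034,"roll":0},
    {"fingers":1,"dx":0.001,"dy":-0.0485,"dz":0.0535,"roll":0},
    {"fingers":1,"dx":0.001,"dy":-0.061,"dz":0.0745,"roll":0},
    {"fingers":1,"dx":0.002,"dy":-0.071,"dz":0.0965,"roll":0},
    {"fingers":1,"dx":0.002,"dy":-0.071,"dz":0.0965,"roll":0},
    {"fingers":0.15,"dx":0.002,"dy":-0.071,"dz":0.0965,"roll":0},
    {"fingers":0.15,"dx":0.002,"dy":-0.071,"dz":0.0965,"roll":0},
  ],
  squeeze=30,
)

```text
time: 27.95
tool_pos: [0.6112, 0.3662, 0.204]
tcp_rot: [-3.138, -0.001, -0.01]
wrist_force: [0.9, -0.2, -0.3]
width: 0.413
grip_force: 0.0
```

```bash
python3 brass.py
cat > wal.py <<'E'
from h import *
im,d=read_camera("top");hsv=cv2.cvtColor(im,cv2.COLOR_BGR2HSV);H,S,V=[hsv[...,i].astype(int) for i in range(3)]
P=cloud("top",d)
m=((H<14)&(S>110)&(V<125)&(abs(P[...,2]-.032)<.012)).astype(np.uint8);m[:195]=0;m[290:]=0;m[:,:360]=0;m[:,450:]=0
k,l,st,c=cv2.connectedComponentsWithStats(m)
for i in range(1,k):
    if st[i,4]>100:
        p=P[l==i];r=cv2.minAreaRect(p[:,:2].astype(np.float32));print("walnut",np.round(r[0],4),np.round(r[1],3),"axis deg",line(p)[1].round(1))
E
python3 wal.py
```

```text
[263, 176, 14, 3, 34] [0.707 0.003 0.052] top 0.06
[278, 191, 13, 16, 127] [ 0.632 -0.053  0.058] top 0.069
[273, 207, 11, 11, 92] [ 0.583 -0.031  0.068] top 0.084
walnut [ 0.5583 -0.4244] [0.133 0.023] axis deg -92.6
walnut [ 0.4397 -0.41  ] [0.025 0.132] axis deg 103.4
```

Request:
step_arm(
  commands=[
    {"fingers":0.15,"dx":0,"dy":0,"dz":-0.06,"roll":0},
    {"fingers":0.15,"dx":0,"dy":0,"dz":-0.12,"roll":0},
    {"fingers":-0.3,"dx":-0.053,"dy":0.787,"dz":-0.13,"roll":-10},
    {"fingers":-0.3,"dx":-0.053,"dy":0.787,"dz":-0.13,"roll":-20},
    {"fingers":-0.3,"dx":-0.053,"dy":0.787,"dz":-0.13,"roll":-30},
    {"fingers":-0.3,"dx":-0.053,"dy":0.787,"dz":-0.13,"roll":-40},
    {"fingers":-0.3,"dx":-0.053,"dy":0.787,"dz":-0.13,"roll":-45},
    {"fingers":-0.3,"dx":-0.053,"dy":0.787,"dz":-0.13,"roll":-45},
  ],
  squeeze=40,
)

```text
time: 29.05
tool_pos: [0.5828, -0.0119, 0.3213]
tcp_rot: [-2.901, -1.202, 0.005]
wrist_force: [1.6, 0.0, 0.0]
width: 0.65
grip_force: 0.0
```

```bash
cat > to.py <<'E'
import sys
from h import *
from scipy.spatial.transform import Rotation as R
x,y,z,a=map(float,sys.argv[1:5]) # world target, tool-y direction angle (deg, mod 180)
s=read_state();M=R.from_rotvec(s["tcp_rot"]).as_matrix()
print("pos",s["tool_pos"].round(4),"q",s["q"].round(2),"f",s["wrist_force"].round(1))
cur=np.degrees(np.arctan2(M[1,1],M[0,1]));print("d tool",(M.T@(np.array([x,y,z])-s["tool_pos"])).round(4),"roll",((cur-a+90)%180-90).round(1),"cur",cur.round(1))
E
python3 to.py .558 -.422 .2 -2.6
```

```text
pos [ 0.5828 -0.0119  0.3213] q [-0.06  0.04  1.66 -0.    1.45  0.72] f [1.6 0.  0. ]
d tool [-0.3073  0.2727  0.1214] roll -42.4 cur -45.0
```

Request:
step_arm(
  commands=[
    {"fingers":-0.3,"dx":-0.307,"dy":0.273,"dz":0.12,"roll":-10},
    {"fingers":-0.3,"dx":-0.307,"dy":0.273,"dz":0.12,"roll":-20},
    {"fingers":-0.3,"dx":-0.307,"dy":0.273,"dz":0.12,"roll":-30},
    {"fingers":-0.3,"dx":-0.307,"dy":0.273,"dz":0.12,"roll":-40},
    {"fingers":-0.3,"dx":-0.307,"dy":0.273,"dz":0.12,"roll":-42.4},
    {"fingers":-0.3,"dx":-0.307,"dy":0.273,"dz":0.12,"roll":-42.4},
    {"fingers":-0.3,"dx":-0.307,"dy":0.273,"dz":0.12,"roll":-42.4},
    {"fingers":-0.3,"dx":-0.307,"dy":0.273,"dz":0.12,"roll":-42.4},
  ],
  squeeze=40,
)

```text
time: 30.05
tool_pos: [0.5567, -0.4225, 0.1982]
tcp_rot: [-2.272, -2.16, 0.003]
wrist_force: [-0.5, 1.5, -1.0]
width: 0.649
grip_force: 0.0
```

```bash
python3 wal.py; python3 to.py .558 -.422 .006 -2.6
```

```text
walnut [ 0.5597 -0.4082] [0.101 0.024] axis deg -90.7
pos [ 0.5577 -0.4206  0.1995] q [-0.68  0.32  1.56  0.    1.27 -0.63] f [-0.4 -0.1 -0.6]
d tool [-0.0021  0.0013  0.1935] roll -0.2 cur -2.8
```

Request:
step_arm(
  commands=[
    {"fingers":-0.3,"dx":0,"dy":0,"dz":0.06,"roll":0},
    {"fingers":-0.3,"dx":0,"dy":0,"dz":0.12,"roll":0},
    {"fingers":-0.3,"dx":0,"dy":0,"dz":0.175,"roll":0},
    {"fingers":-0.3,"dx":0,"dy":0,"dz":0.193,"roll":0},
    {"fingers":-0.3,"dx":0,"dy":0,"dz":0.193,"roll":0},
    {"fingers":1,"dx":0,"dy":0,"dz":0.193,"roll":0},
    {"fingers":1,"dx":0,"dy":0,"dz":0.193,"roll":0},
    {"fingers":1,"dx":0,"dy":0,"dz":0.193,"roll":0},
  ],
  squeeze=50,
)

```text
time: 31.1
tool_pos: [0.5609, -0.4209, 0.012]
tcp_rot: [2.27, 2.167, 0.001]
wrist_force: [-1.0, -1.2, -0.0]
width: 0.018
grip_force: 0.0
```

```bash
python3 to.py .558 -.422 .006 -2.6
python3 - <<'E'
from h import *
im,d=read_camera("side");cv2.imwrite("pics/s6.png",cv2.resize(im[100:260,220:420],None,fx=3,fy=3,interpolation=cv2.INTER_CUBIC))
P=cloud("side",d);hsv=cv2.cvtColor(im,cv2.COLOR_BGR2HSV);H,S,V=[hsv[...,i].astype(int) for i in range(3)]
m=((H<14)&(S>110)&(V<150)&(P[...,2]>.02)&(P[...,2]<.04)&(P[...,1]<-.3)&(P[...,1]>-.6)&(P[...,0]>.35)&(P[...,0]<.62)).astype(np.uint8)
k,l,st,c=cv2.connectedComponentsWithStats(m)
for i in range(1,k):
    if st[i,4]>20:p=P[l==i];print(st[i],p.mean(0),p.min(0),p.max(0),line(p)[1])
print(proj("side",read_state()["tool_pos"]))
E
```

```text
pos [ 0.5609 -0.4209  0.012 ] q [-0.68  0.48  1.7   0.    0.96 -0.63] f [-1.  -1.2 -0. ]
d tool [-0.0013 -0.0029  0.006 ] roll -0.1 cur -2.7
[313 176  16  22 206] [ 0.44238274 -0.39805197  0.0293734 ] [ 0.41295291 -0.48010359  0.02002314] [ 0.46899676 -0.33279626  0.03655679] 102.21507266444071
[282 182  10   6  43] [ 0.56106002 -0.39654962  0.03029305] [ 0.5459866  -0.42208025  0.02372202] [ 0.57728609 -0.37592114  0.03591384] -114.70168948418801
[286.98818257 186.17954176]
```

View pics/s6.png

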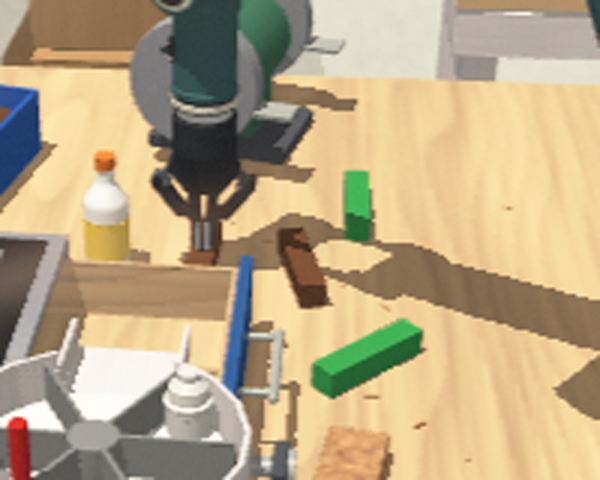

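The crop shows the fingers shut on top of the blank at about (205,250). As at the bar, the real tips sit some 20 mm behind the reported TCP. I'll open, go lower in small steps and watch the force.

Request:
step_arm(
  commands=[
    {"fingers":-0.3,"dx":0,"dy":0,"dz":0,"roll":0},
    {"fingers":-0.3,"dx":0,"dy":0,"dz":0,"roll":0},
    {"fingers":-0.3,"dx":0,"dy":0,"dz":0,"roll":0},
    {"fingers":-0.3,"dx":0,"dy":0,"dz":0.005,"roll":0},
    {"fingers":-0.3,"dx":0,"dy":0,"dz":0.01,"roll":0},
    {"fingers":-0.3,"dx":0,"dy":0,"dz":0.01,"roll":0},
  ],
  squeeze=50,
)

```text
time: 31.9
tool_pos: [0.559, -0.4193, -0.0015]
tcp_rot: [-2.271, -2.168, 0.001]
wrist_force: [0.9, 0.6, 0.4]
width: 0.651
grip_force: 0.0
```

Request:
step_arm(
  commands=[
    {"fingers":-0.3,"dx":0,"dy":0,"dz":0.004,"roll":0},
    {"fingers":-0.3,"dx":0,"dy":0,"dz":0.007,"roll":0},
    {"fingers":1,"dx":0,"dy":0,"dz":0.007,"roll":0},
    {"fingers":1,"dx":0,"dy":0,"dz":0.007,"roll":0},
    {"fingers":1,"dx":0,"dy":0,"dz":0.007,"roll":0},
  ],
  squeeze=50,
)

```text
time: 32.52
tool_pos: [0.5599, -0.42, -0.0071]
tcp_rot: [2.272, 2.169, -0.0]
wrist_force: [-0.1, 0.5, -0.8]
width: 0.362
grip_force: 51.1
```

Request:
step_arm(
  commands=[
    {"fingers":1,"dx":0,"dy":0,"dz":-0.03,"roll":0},
    {"fingers":1,"dx":0,"dy":0,"dz":-0.09,"roll":0},
    {"fingers":1,"dx":0,"dy":0,"dz":-0.15,"roll":0},
    {"fingers":1,"dx":0.0,"dy":0.0,"dz":-0.18,"roll":0},
    {"fingers":1,"dx":0.04,"dy":0.006,"dz":-0.18,"roll":10},
    {"fingers":1,"dx":0.08,"dy":0.012,"dz":-0.18,"roll":20},
    {"fingers":1,"dx":0.12,"dy":0.018,"dz":-0.18,"roll":30},
    {"fingers":1,"dx":0.16,"dy":0.024,"dz":-0.18,"roll":40},
  ],
  squeeze=80,
)

```text
time: 33.52
tool_pos: [0.591, -0.2598, 0.1726]
tcp_rot: [-2.881, -1.253, 0.0]
wrist_force: [0.3, -0.1, -1.2]
width: 0.356
grip_force: 80.2
```

```bash
python3 to.py .60 -.213 .172 89
```

```text
pos [ 0.591  -0.2598  0.1726] q [-0.45  0.24  1.71  0.    1.2   0.3 ] f [ 0.3 -0.1 -1.2]
d tool [ 0.0404 -0.0254  0.0006] roll 48.0 cur -43.0
```

Request:
step_arm(
  commands=[
    {"fingers":1,"dx":0.02,"dy":-0.012,"dz":0,"roll":10},
    {"fingers":1,"dx":0.04,"dy":-0.025,"dz":0,"roll":20},
    {"fingers":1,"dx":0.04,"dy":-0.025,"dz":0,"roll":30},
    {"fingers":1,"dx":0.04,"dy":-0.025,"dz":0,"roll":40},
    {"fingers":1,"dx":0.04,"dy":-0.025,"dz":0,"roll":48},
    {"fingers":1,"dx":0.04,"dy":-0.025,"dz":0,"roll":48},
  ],
  squeeze=80,
)

```text
time: 34.28
tool_pos: [0.5997, -0.2147, 0.1726]
tcp_rot: [-3.141, 0.015, 0.001]
wrist_force: [-0.8, 0.4, -1.2]
width: 0.355
grip_force: 80.2
```

```bash
python3 to.py .60 -.213 .02 89
python3 - <<'E'
from h import *
im,d=read_camera("side");cv2.imwrite("pics/s7.png",cv2.resize(im[100:280,180:380],None,fx=3,fy=3,interpolation=cv2.INTER_CUBIC))
im,d=read_camera("top");P=cloud("top",d);z=P[...,2]
u=(d>0)&(abs(z-.11)<.006)&(P[...,0]>.6)&(P[...,0]<.8)&(P[...,1]<0)&(P[...,1]>-.26);print("unit front x",np.percentile(P[u][:,0],[1,3]))
E
```

```text
pos [ 0.5997 -0.2147  0.1726] q [-0.38  0.22  1.73 -0.    1.19  1.2 ] f [-0.8  0.4 -1.2]
d tool [ 0.0004 -0.0017  0.1526] roll 0.4 cur -90.6
unit front x [0.70577943 0.70776795]
```

View pics/s7.png

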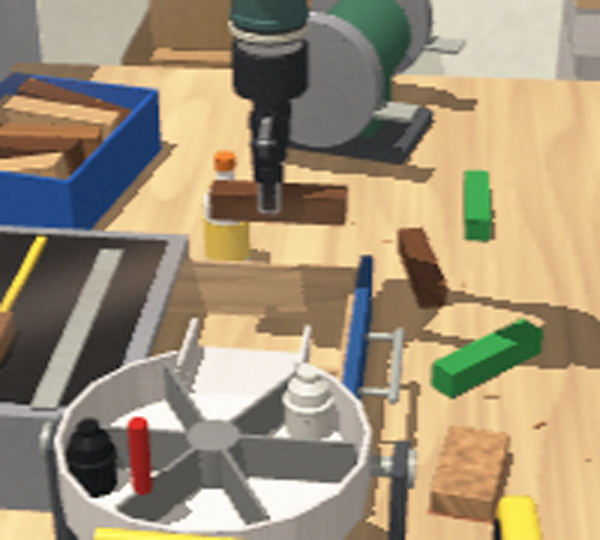

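The crop shows the blank held level along x over the wide bay. I'll lower it and let go.

Request:
step_arm(
  commands=[
    {"fingers":1,"dx":0.008,"dy":-0.002,"dz":0.05,"roll":0},
    {"fingers":1,"dx":0.008,"dy":-0.002,"dz":0.1,"roll":0},
    {"fingers":1,"dx":0.008,"dy":-0.002,"dz":0.14,"roll":0},
    {"fingers":1,"dx":0.008,"dy":-0.002,"dz":0.154,"roll":0},
    {"fingers":1,"dx":0.008,"dy":-0.002,"dz":0.154,"roll":0},
    {"fingers":0,"dx":0.008,"dy":-0.002,"dz":0.154,"roll":0},
    {"fingers":0,"dx":0.008,"dy":-0.002,"dz":0.154,"roll":0},
    {"fingers":0,"dx":0.008,"dy":-0.002,"dz":0.12,"roll":0},
  ],
  squeeze=50,
)

```text
time: 35.38
tool_pos: [0.6058, -0.2121, 0.0513]
tcp_rot: [-3.14, 0.018, 0.007]
wrist_force: [-0.2, 0.3, 0.1]
width: 0.499
grip_force: 0.0
```

Request:
step_arm(
  commands=[
    {"fingers":0,"dx":0,"dy":0,"dz":-0.06,"roll":-5},
    {"fingers":0,"dx":0,"dy":0,"dz":-0.12,"roll":-15},
    {"fingers":-0.3,"dx":-0.168,"dy":0.199,"dz":-0.12,"roll":-25},
    {"fingers":-0.3,"dx":-0.168,"dy":0.199,"dz":-0.12,"roll":-35},
    {"fingers":-0.3,"dx":-0.168,"dy":0.199,"dz":-0.12,"roll":-45},
    {"fingers":-0.3,"dx":-0.168,"dy":0.199,"dz":-0.12,"roll":-55},
    {"fingers":-0.3,"dx":-0.168,"dy":0.199,"dz":-0.12,"roll":-65},
    {"fingers":-0.3,"dx":-0.168,"dy":0.199,"dz":-0.12,"roll":-75},
  ],
  squeeze=50,
)

```text
time: 36.38
tool_pos: [0.4367, -0.4119, 0.1744]
tcp_rot: [2.498, 1.901, 0.0]
wrist_force: [0.2, -0.5, -0.1]
width: 0.651
grip_force: 0.0
```

```bash
python3 wal.py; python3 to.py .441 -.408 .17 13
```

```text
walnut [ 0.439  -0.4054] [0.026 0.122] axis deg 103.7
pos [ 0.4372 -0.4113  0.1743] q [-0.8   0.15  1.81  0.    1.18 -0.53] f [ 0.3 -0.1 -0.1]
d tool [0.0042 0.0028 0.0043] roll -28.1 cur -15.1
```

Request:
step_arm(
  commands=[
    {"fingers":-0.3,"dx":0.003,"dy":0.003,"dz":0.04,"roll":-10},
    {"fingers":-0.3,"dx":0.003,"dy":0.003,"dz":0.08,"roll":-20},
    {"fingers":-0.3,"dx":0.003,"dy":0.003,"dz":0.1,"roll":-28.5},
    {"fingers":-0.3,"dx":0.003,"dy":0.003,"dz":0.15,"roll":-28.5},
    {"fingers":-0.3,"dx":0.003,"dy":0.003,"dz":0.182,"roll":-28.5},
    {"fingers":-0.3,"dx":0.003,"dy":0.003,"dz":0.182,"roll":-28.5},
    {"fingers":1,"dx":0.003,"dy":0.003,"dz":0.182,"roll":-28.5},
    {"fingers":1,"dx":0.003,"dy":0.003,"dz":0.182,"roll":-28.5},
  ],
  squeeze=80,
)

```text
time: 37.42
tool_pos: [0.4433, -0.4097, -0.0062]
tcp_rot: [1.956, 2.452, -0.001]
wrist_force: [0.4, 0.3, -0.8]
width: 0.354
grip_force: 81.7
```

Request:
step_arm(
  commands=[
    {"fingers":1,"dx":0,"dy":0,"dz":0,"roll":0},
    {"fingers":1,"dx":0,"dy":0,"dz":0,"roll":0},
    {"fingers":1,"dx":0,"dy":0,"dz":-0.03,"roll":0},
    {"fingers":1,"dx":0,"dy":0,"dz":-0.09,"roll":0},
    {"fingers":1,"dx":0,"dy":0,"dz":-0.15,"roll":0},
    {"fingers":1,"dx":0,"dy":0,"dz":-0.18,"roll":10},
    {"fingers":1,"dx":0,"dy":0,"dz":-0.18,"roll":20},
    {"fingers":1,"dx":0,"dy":0,"dz":-0.18,"roll":30},
  ],
  squeeze=80,
)

```text
time: 38.42
tool_pos: [0.4416, -0.4082, 0.1724]
tcp_rot: [2.532, 1.856, 0.0]
wrist_force: [1.0, 0.4, -1.2]
width: 0.359
grip_force: 81.9
```

```bash
python3 to.py .605 -.138 .174 89
```

```text
pos [ 0.4416 -0.4082  0.1724] q [-0.79  0.15  1.81 -0.    1.18 -0.48] f [ 1.   0.4 -1.2]
d tool [ 0.3068  0.0746 -0.0017] roll 73.5 cur -17.5
```

Request:
step_arm(
  commands=[
    {"fingers":1,"dx":0.307,"dy":0.074,"dz":0,"roll":10},
    {"fingers":1,"dx":0.307,"dy":0.074,"dz":0,"roll":20},
    {"fingers":1,"dx":0.307,"dy":0.074,"dz":0,"roll":30},
    {"fingers":1,"dx":0.307,"dy":0.074,"dz":0,"roll":40},
    {"fingers":1,"dx":0.307,"dy":0.074,"dz":0,"roll":50},
    {"fingers":1,"dx":0.307,"dy":0.074,"dz":0,"roll":60},
    {"fingers":1,"dx":0.307,"dy":0.074,"dz":0,"roll":70},
    {"fingers":1,"dx":0.307,"dy":0.074,"dz":0,"roll":73.5},
  ],
  squeeze=80,
)

```text
time: 39.42
tool_pos: [0.6027, -0.1358, 0.1711]
tcp_rot: [3.141, -0.021, 0.0]
wrist_force: [-0.1, 1.0, -1.6]
width: 0.351
grip_force: 81.9
```

```bash
python3 to.py .605 -.138 .02 89
python3 - <<'E'
from h import *
im,d=read_camera("side");a=cv2.resize(im[120:280,180:380],(500,400),interpolation=cv2.INTER_CUBIC);cv2.imwrite("pics/s8.png",a)
E
```

```text
pos [ 0.6027 -0.1358  0.1711] q [-0.26  0.18  1.78 -0.    1.18  1.32] f [-0.1  1.  -1.6]
d tool [0.0023 0.0022 0.1511] roll 0.2 cur -90.8
```

View pics/s8.png

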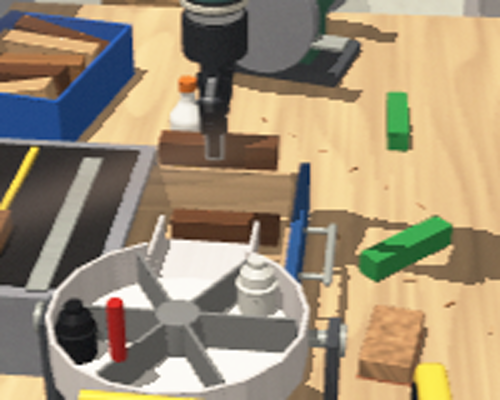

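The crop shows the first blank lying in the drawer at about (225,225) and the second held above the bay.

Request:
step_arm(
  commands=[
    {"fingers":1,"dx":0.005,"dy":0.002,"dz":0.05,"roll":0},
    {"fingers":1,"dx":0.005,"dy":0.002,"dz":0.1,"roll":0},
    {"fingers":1,"dx":0.005,"dy":0.002,"dz":0.14,"roll":0},
    {"fingers":1,"dx":0.005,"dy":0.002,"dz":0.153,"roll":0},
    {"fingers":1,"dx":0.005,"dy":0.002,"dz":0.153,"roll":0},
    {"fingers":0,"dx":0.005,"dy":0.002,"dz":0.153,"roll":0},
    {"fingers":0,"dx":0.005,"dy":0.002,"dz":0.153,"roll":0},
    {"fingers":0,"dx":0.005,"dy":0.002,"dz":0.11,"roll":0},
  ],
  squeeze=50,
)

```text
time: 40.48
tool_pos: [0.6043, -0.1376, 0.0581]
tcp_rot: [-3.14, 0.018, 0.012]
wrist_force: [0.0, -0.2, 0.2]
width: 0.505
grip_force: 0.0
```

Request:
step_arm(
  commands=[
    {"fingers":0,"dx":0,"dy":0,"dz":-0.06,"roll":0},
    {"fingers":0,"dx":0,"dy":0,"dz":-0.12,"roll":0},
    {"fingers":1,"dx":-0.18,"dy":-0.018,"dz":-0.12,"roll":0},
    {"fingers":1,"dx":-0.18,"dy":-0.018,"dz":-0.12,"roll":0},
    {"fingers":1,"dx":-0.18,"dy":-0.018,"dz":-0.12,"roll":0},
    {"fingers":1,"dx":-0.18,"dy":-0.018,"dz":-0.12,"roll":0},
    {"fingers":1,"dx":-0.18,"dy":-0.018,"dz":-0.12,"roll":0},
    {"fingers":1,"dx":-0.18,"dy":-0.018,"dz":-0.12,"roll":0},
  ],
  squeeze=50,
)

```text
time: 41.48
tool_pos: [0.4295, -0.1188, 0.1818]
tcp_rot: [3.141, -0.018, 0.003]
wrist_force: [0.3, 0.2, -0.7]
width: -0.002
grip_force: 0.0
```

```bash
python3 to.py .43 -.112 .04 89;python3 brass.py
python3 - <<'E'
from h import *
im,d=read_camera("top");cv2.imwrite("pics/t9.png",cv2.resize(im[150:310,220:430],None,fx=3,fy=3,interpolation=cv2.INTER_CUBIC))
P=cloud("top",d);z=P[...,2]
q=(z>.02)&(z<.3)&(P[...,0]>.52)&(P[...,0]<.7)&(P[...,1]>-.26)&(P[...,1]<-.1)
print("bay max",P[q][:,2].max(),np.percentile(P[q][:,2],[50,90,97]))
E
```

```text
pos [ 0.4295 -0.1188  0.1818] q [-0.33 -0.16  2.11  0.    1.2   1.26] f [ 0.3  0.2 -0.7]
d tool [ 0.0002 -0.0069  0.1418] roll 0.4 cur -90.6
[263, 175, 15, 5, 42] [0.706 0.002 0.052] top 0.061
[278, 190, 13, 16, 126] [ 0.635 -0.052  0.057] top 0.069
[273, 206, 11, 11, 91] [ 0.586 -0.032  0.068] top 0.087
bay max 0.09256881221505808 [0.02615158 0.0562759  0.05836896]
```

View pics/t9.png

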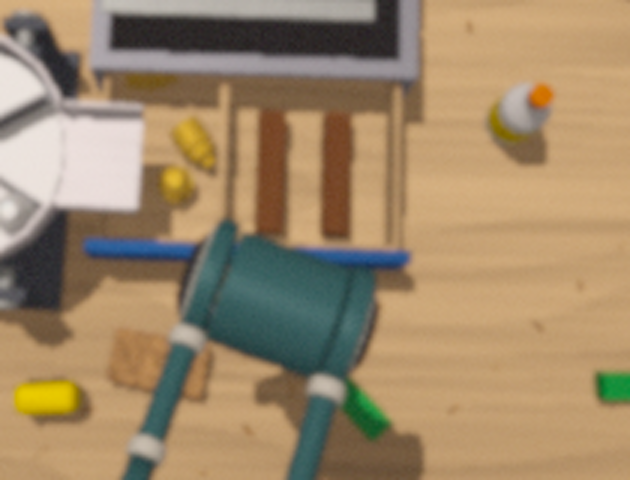

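The picture shows both walnut blanks side by side in the wide bay, at about (270,172) and (336,172), with the brass holders in the narrow bay. Next I'll shut the drawer by its handle.

Request:
step_arm(
  commands=[
    {"fingers":1,"dx":-0.006,"dy":-0.007,"dz":0.06,"roll":0},
    {"fingers":1,"dx":-0.006,"dy":-0.007,"dz":0.12,"roll":0},
    {"fingers":1,"dx":-0.006,"dy":-0.007,"dz":0.144,"roll":0},
    {"fingers":1,"dx":-0.006,"dy":-0.007,"dz":0.144,"roll":0},
    {"fingers":1,"dx":0.01,"dy":-0.007,"dz":0.144,"roll":0},
    {"fingers":1,"dx":0.025,"dy":-0.007,"dz":0.144,"roll":0},
    {"fingers":1,"dx":0.035,"dy":-0.007,"dz":0.144,"roll":0},
    {"fingers":1,"dx":0.045,"dy":-0.007,"dz":0.144,"roll":0},
  ],
  squeeze=50,
)

```text
time: 42.58
tool_pos: [0.4743, -0.1121, 0.0376]
tcp_rot: [3.141, -0.017, 0.002]
wrist_force: [-0.9, -0.3, 1.2]
width: 0.002
grip_force: 0.7
```

Request:
step_arm(
  commands=[
    {"fingers":1,"dx":0.015,"dy":0,"dz":0,"roll":0},
    {"fingers":1,"dx":0.03,"dy":0,"dz":0,"roll":0},
    {"fingers":1,"dx":0.045,"dy":0,"dz":0,"roll":0},
    {"fingers":1,"dx":0.06,"dy":0,"dz":0,"roll":0},
    {"fingers":1,"dx":0.075,"dy":0,"dz":0,"roll":0},
    {"fingers":1,"dx":0.09,"dy":0,"dz":0,"roll":0},
    {"fingers":1,"dx":0.1,"dy":0,"dz":0,"roll":0},
    {"fingers":1,"dx":0.11,"dy":0,"dz":0,"roll":0},
  ],
  squeeze=50,
)

```text
time: 43.58
tool_pos: [0.5835, -0.1131, 0.0368]
tcp_rot: [-3.141, 0.018, 0.001]
wrist_force: [-1.6, 0.0, 1.7]
width: 0.0
grip_force: 0.7
```

```bash
cat > fr.py <<'E'
from h import *
im,d=read_camera("side");P=cloud("side",d);hsv=cv2.cvtColor(im,cv2.COLOR_BGR2HSV);H,S,V=[hsv[...,i].astype(int) for i in range(3)];z=P[...,2]
b=(H>98)&(H<125)&(S>120)&(z>.03)&(z<.105)&(P[...,1]>-.35)&(P[...,1]<.1)&(P[...,0]>.4)&(P[...,0]<.8)
print("front",P[b].mean(0),np.percentile(P[b][:,0],[5,95]),b.sum(),read_state()["wrist_force"],read_state()["tool_pos"])
E
python3 fr.py
```

```text
front [ 0.63605771 -0.17638695  0.0808638 ] [0.63244779 0.64302936] 171 [ 1.70053935 -0.58193789  0.32755372] [ 0.58508194 -0.11323697  0.03713194]
```

Request:
step_arm(
  commands=[
    {"fingers":1,"dx":0.012,"dy":0,"dz":0,"roll":0},
    {"fingers":1,"dx":0.024,"dy":0,"dz":0,"roll":0},
    {"fingers":1,"dx":0.034,"dy":0,"dz":0,"roll":0},
    {"fingers":1,"dx":0.042,"dy":0,"dz":0,"roll":0},
    {"fingers":1,"dx":0.048,"dy":0,"dz":0,"roll":0},
    {"fingers":1,"dx":0.052,"dy":0,"dz":0,"roll":0},
    {"fingers":1,"dx":0.055,"dy":0,"dz":0,"roll":0},
  ],
  squeeze=50,
)

```text
time: 44.5
tool_pos: [0.6381, -0.1138, 0.0369]
tcp_rot: [3.142, -0.018, -0.0]
wrist_force: [-1.8, -1.6, -0.2]
width: 0.002
grip_force: 0.6
```

```bash
python3 fr.py
```

```text
front [ 0.6916691  -0.14789166  0.08380367] [0.68746323 0.69927325] 153 [-0.56152149 -0.20821598 -0.25674284] [ 0.63807798 -0.11383141  0.0368593 ]
```

Still no stop force, so I'll keep pushing in small steps.

Request:
step_arm(
  commands=[
    {"fingers":1,"dx":0.004,"dy":0,"dz":0,"roll":0},
    {"fingers":1,"dx":0.008,"dy":0,"dz":0,"roll":0},
    {"fingers":1,"dx":0.011,"dy":0,"dz":0,"roll":0},
    {"fingers":1,"dx":0.011,"dy":0,"dz":0,"roll":0},
  ],
  squeeze=50,
)

```text
time: 45.05
tool_pos: [0.6379, -0.1137, 0.0366]
tcp_rot: [-3.14, 0.017, 0.035]
wrist_force: [-30.5, -1.0, 23.6]
width: 0.004
grip_force: 15.5
```

```bash
python3 fr.py
```

```text
front [ 0.69210022 -0.14548868  0.08499196] [0.68740362 0.69993039] 153 [-29.86352796  -0.75261774  22.47785516] [ 0.63795585 -0.11375318  0.03663988]
```

Request:
step_arm(
  commands=[
    {"fingers":1,"dx":-0.011,"dy":0,"dz":0,"roll":0},
    {"fingers":1,"dx":-0.04,"dy":0,"dz":0,"roll":0},
    {"fingers":1,"dx":-0.1,"dy":0,"dz":-0.03,"roll":0},
    {"fingers":1,"dx":-0.16,"dy":0,"dz":-0.09,"roll":0},
    {"fingers":1,"dx":-0.2,"dy":0.06,"dz":-0.15,"roll":0},
    {"fingers":1,"dx":-0.2,"dy":0.12,"dz":-0.2,"roll":0},
    {"fingers":1,"dx":-0.2,"dy":0.18,"dz":-0.2,"roll":0},
    {"fingers":1,"dx":-0.2,"dy":0.24,"dz":-0.2,"roll":0},
  ],
  squeeze=50,
)

```text
time: 46.1
tool_pos: [0.4505, -0.3087, 0.2322]
tcp_rot: [3.138, -0.017, 0.01]
wrist_force: [1.6, -0.3, -0.3]
width: -0.001
grip_force: 0.0
```

```bash
python3 fr.py
python3 - <<'E'
from h import *
im,d=read_camera("top");P=cloud("top",d);hsv=cv2.cvtColor(im,cv2.COLOR_BGR2HSV);H,S,V=[hsv[...,i].astype(int) for i in range(3)];z=P[...,2]
b=(H>98)&(H<125)&(S>120)&(z>.085)&(z<.105)&(P[...,0]>.4)&(P[...,0]<.8)&(P[...,1]>-.35)&(P[...,1]<.12)
c,a,_,_=line(P[b]);print("front top",c,a)
u=(d>0)&(abs(z-.11)<.005)&(P[...,0]>.66)&(P[...,1]>-.28)&(P[...,1]<-.02)
for y in(-.25,-.15,-.05):
    k=u&(abs(P[...,1]-y)<.02);f=b&(abs(P[...,1]-y)<.02);print(y,"unit front",np.percentile(P[k][:,0],[1,5]).round(4),"blue x",np.percentile(P[f][:,0],[5,50,95]).round(4))
s,_=read_camera("side");o=np.zeros((500,760,3),np.uint8);o[:,:400]=cv2.resize(im[90:290,130:290],(400,500));o[:,400:]=cv2.resize(s[170:370,160:304],(360,500));cv2.imwrite("pics/f.png",o)
E
```

```text
front [ 0.69195193 -0.14344071  0.08350787] [0.68742974 0.69961372] 143 [ 1.773654   -6.65953099  1.00983998] [ 0.45004969 -0.31674173  0.23304734]
front top [ 0.69524697 -0.11776916] -90.95341791141651
-0.25 unit front [0.7038 0.7108] blue x [0.6881 0.6923 0.6994]
-0.15 unit front [0.7054 0.7145] blue x [0.6901 0.6947 0.7015]
-0.05 unit front [0.7066 0.712 ] blue x [0.6915 0.6964 0.7027]
```

View pics/f.png

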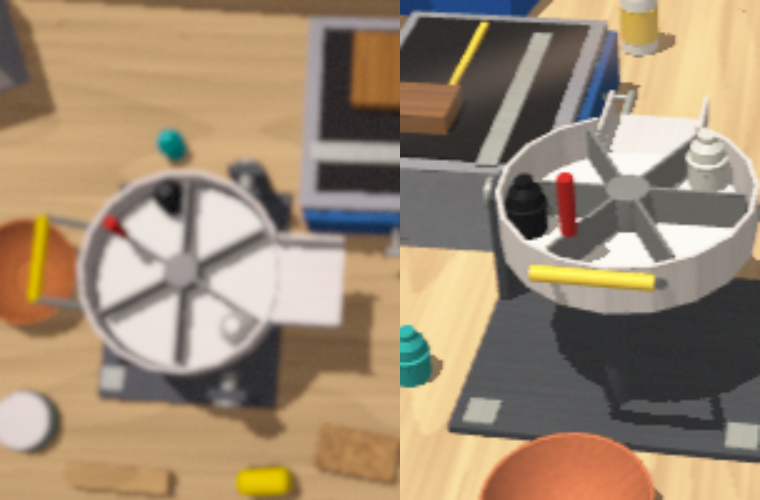

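The picture shows the drawer shut with its blue front flush against the unit. The carousel is level with black and white inside, and the bystanders are in place.

Request:
step_arm(
  commands=[
    {"fingers":1,"dx":0,"dy":0,"dz":0,"roll":0},
    {"fingers":1,"dx":0,"dy":0,"dz":0,"roll":0},
    {"fingers":1,"dx":0,"dy":0,"dz":0,"roll":0},
    {"fingers":1,"dx":0,"dy":0,"dz":0,"roll":0},
  ],
  squeeze=50,
)

```text
time: 46.75
tool_pos: [0.4495, -0.3056, 0.2285]
tcp_rot: [-3.141, 0.016, 0.0]
wrist_force: [-0.2, -0.0, 0.8]
width: -0.002
grip_force: 0.0
```

```bash
python3 -c "
from h import *
print(finish_job())"
```

```text
the job is handed in; nothing more can be done
None
```

The job is handed in (no verdict came back): both walnut blanks and all three brass holders are in the shut drawer, and the carousel is level with the black and white holders still in it.

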